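# Store degreased heatsinks under cover and close the solvent bottle

### The arm

A 6-joint arm with a two-finger parallel gripper is mounted at the origin on the work surface. World frame = base frame: x ahead of the robot, y to its left, z up, the work surface at z = 0. Lengths are in m, angles in rad, forces in N, time in s.
With the tool pointing down it reaches from about 0.3 to 0.875 m from the base axis. Payload 6.4 kg.
Tool frame: the origin (TCP) lies midway between the tips of the shut fingers; the grasp point (between the pads) lies 19 mm behind it (grasp_offset is the distance from the TCP to the grasp point, in m); z points along the fingers, y is the line along which they close (so a half turn about z gives the same grasp; the last joint's range is limited). The gripper opens to 85 mm and grips with 20 to 120 N. Pads are 22 mm wide; open, the fingers measure 114 mm over their backs; the gripper's body (76 mm by 85 mm) begins 54 mm behind the grasp point. The pads swing forward as they close: fully open they stand 13 mm farther back than shut.
Start: joints at [1.125, 0.181, 1.607, -0, 1.354, -0.206], TCP at [0.137, 0.559, 0.231] pointing down, gripper open.
Joint ranges: [-2.99, 2.99], [-0.89, 2.07], [0.3, 2.58], [-1.14, 4.28], [0, 2.63], [-3.12, 3.12]. Speed limits (rad/s): [2.57, 2.57, 3.01, 3.14, 3.14, 3.14].

### API

Orientations are given as a unit quaternion [w, x, y, z].
In Python, from bench import * gives the robot as it stands. The module is installed in compiled form; this text tells all that it offers.
- The arm moves only by the tool servo_tool, never from a script. Its argument "commands" is text: rows parted by semicolons, each of 7 numbers parted by spaces: the turn, a rotation vector about the tool's x, y, z in rad, then the shift along the tool's x, y, z in mm, then the opening, from 0 (shut) to 1 (fully open). In form: wx wy wz dx dy dz claw; .... A call has 1 to 5 rows; each row shifts and turns the commanded pose from where the row before left it, along the tool's axes as they then stand; what a row does not reach is not made up. A row lasts 1/8 s, in which the tool goes at most 62.5 mm and 10.7 degrees, less where a joint would pass 70% of its speed; a pose out of reach is approached as far as the arm can. A call with a gripper value outside its range is refused whole. The fingers move at their own pace and stop on an object; the grip force is fixed at half the most. Time passes only in rows, so rows that do not move let the fingers close. It gives the time, the measured TCP pose, the force, the opening and the grip force at its end, in the units of the state.
- get_obs(): the state, without advancing time (a new reading comes with each control period).
- camera(name): name is "side" or "top" or "wrist"; returns the picture (480x640x3 uint8, blue, green, red); there is no depth.
- calibration(name): a dict with "fx", "fy", "cx", "cy" (pixels), "k1" (the pictures are not rectified: a ray, as slopes to the right and down, at radius r is drawn at 1 + k1 r^2 times it, then the intrinsics apply), "R" (3x3) and "t" (3): a world point X has camera coordinates R X + t. Camera axes: x right, y down, z forward; pixel columns grow to the right and rows downward; lengths in m; the calibration is good to about 2 mm. A picture is of the moment at which its call begins: read the wrist's pose just before it. calibration takes no time and is no camera call; for the wrist camera it gives the pose at the moment of the call.
- hand_in(): hands the job in; it is judged then, once.
The state is a dict: "time_s": time; "q": joint angles; "dq": joint speeds; "joint_efforts": joint torques, N m; "eef_pos": TCP position; "eef_rot": TCP orientation; "wrist_force": force on the tool from outside, world axes, zero at the start; "torque": the same for the moment, N m; "opening": opening from 0.0 (shut) to 1.0 (fully open); "grasp_force": force on a finger pad.
Only numpy, scipy, OpenCV 4.12 (cv2) and the standard library are available. Lean on these libraries where they do the work, as an engineer would, in place of code of your own. Each camera call takes 0.05 s, during which the arm holds its last target. There are 200 camera calls.

### The job

The degreased heatsinks are dry and must be kept free of dust until they are mounted: put every heatsink that is on the bench into the steel dish, and lay the thin cover plate flat and square over the dish so that its mouth is fully covered. The plate lies too flat to be picked up, so first slide it along the bench until its tab sticks well out over the far edge, then take it by the tab. Also push the stopper fully home, upright, in the neck of the solvent bottle, and leave the solder reel and the tip cleaner where they are.

Things in the scene. Friction and masses are not known exactly. Their poses are not given: they have to be found in the camera images.
- dish: open rectangular stainless steel dish, fixed to the bench, on the robot's left; outside 162 (its x) by 122 (its y) by 45 mm high, walls and floor 3 mm, so the mouth is 156 by 116 mm; origin at the centre of its underside on the bench, z up
- dish_rim (a point): centre of the dish's mouth, at rim height, 45 mm above the bench; axes as the dish
- cover: thin flat rigid cover plate of grey plastic, 95 g, 3 mm thick: a rectangle 180 mm (its x) by 142 mm (its y) with a tab 50 mm long and 30 mm wide sticking out of the middle of its +x edge; origin at the centre of the rectangle's underside, x towards the tab, z up; it lies flat on the bench, its tab roughly towards the bench's far edge. It slides along with shut fingertips pressed down on its middle with about 5 to 15 N
- tab (a point): point on the cover's tab, where to take it: 118 mm from the cover's origin along its x (28 mm out from the rectangle), at mid thickness; the tab is 30 mm wide there (along the cover's y), so it can be gripped across its width from above once it overhangs
- tab_tip (a point): middle of the outer end of the tab, 140 mm from the cover's origin along its x, at mid thickness
- bench_edge (a point): point on the bench's far edge, at bench height (world z = 0); the edge is straight and runs along world y at x = 0.64 m; the bench top is 35 mm thick and beyond it there is nothing down to the floor
- bottle: amber glass solvent bottle with a paper band, fixed to the bench, on the robot's right: body 70 mm in diameter up to 56 mm, shoulder up to 74 mm, then a straight neck 42 mm outside and 34 mm inside, total height 118 mm; origin at the centre of its underside, z up
- bottle_mouth (a point): centre of the bottle's mouth, at the top of the neck, 118 mm above the bench; the bore below it is 34 mm wide and 44 mm deep
- stopper: dark rubber stopper standing on its small end on the bench, on the robot's right: tapered plug 34 mm long, 25 mm in diameter at the bottom and 31 mm at the top, below a round head 46 mm in diameter and 24 mm high; total height 58 mm, 50 g; origin at the centre of the small end (its underside), z towards the head. Fully home, the head's underside rests on the bottle's neck and the origin is 34 mm below the mouth
- heatsink1: bright aluminium heatsink, a finned bar 62 mm long (its x), 24 mm wide (its y), 20 mm high, 45 g, fins along its length; origin at the centre of its underside, z up; lies on the bench on the robot's right. Between two and four of the heatsinks are there, the others are absent
- heatsink2: another heatsink, the same as heatsink1
- heatsink3: another heatsink, the same as heatsink1
- heatsink4: another heatsink, the same as heatsink1
- solder_reel: bystander: reel of solder standing on its flange, 64 mm in diameter, 44 mm high; origin at the centre of its underside; leave alone
- tip_cleaner: bystander: round black pot of brass wool, 72 mm in diameter, 45 mm high; origin at the centre of its underside; leave alone

How it is judged:
By the outcome, as a careful person would: the job done as asked, in the order asked, and still so for the second after the job is handed in, with the robot touching nothing.
Of heatsink1, heatsink2, heatsink3, heatsink4 only 2 to 4 are there at a start; the rules pass over those that are not, and their reading is None.
At some moment in a run one of heatsink1, heatsink2, heatsink3, heatsink4 may be knocked a few centimetres aside while the robot is not near it.
It also fails if it takes over 210 s, if anything falls off the work surface, if the arm or the gripper's body presses on something with over 40 N, if the wrist force passes 120 N, or if a joint passes its speed limit or range.

## Working session

There is one attempt and no reset: what is moved stays moved. The work goes in short steps, Python scripts to look and compute and a tool call to move; the robot and the scene stay as the last step left them, time stands still between calls to the robot, and variables do not carry over. Pictures are saved under pics/ and viewed, at most 14 in all, crops included, and the job is handed in when it is done.

Besides the shell and the picture viewer there is one more tool, called after "Call:" as name(argument=value, ...), one argument or row to a line, values as JSON. servo_tool: Moves the arm, as the interface text tells. Its arguments: {"type":"object","properties":{"commands":{"type":"string"}},"required":["commands"]}

```bash
mkdir -p pics; ls
cat > h.py <<'E'
from bench import *
import numpy as np, cv2
def K(c): return np.array([[c['fx'],0,c['cx']],[0,c['fy'],c['cy']],[0,0,1.]])
def D(c): return np.array([c['k1'],0,0,0.])
def ray(c,px):
    p=cv2.undistortPoints(np.array(px,float).reshape(-1,1,2),K(c),D(c)).reshape(-1,2)
    d=np.c_[p,np.ones(len(p))]@np.array(c['R'])
    o=-np.array(c['R']).T@np.array(c['t'])
    return o,d
def plane(c,px,z):
    o,d=ray(c,px); return o+d*((z-o[2])/d[:,2])[:,None]
def proj(c,X):
    R=np.array(c['R']);r,_=cv2.Rodrigues(R)
    return cv2.projectPoints(np.array(X,float).reshape(-1,1,3),r,np.array(c['t'],float),K(c),D(c))[0].reshape(-1,2)
def snap(n,f):
    c=calibration(n); im=camera(n); cv2.imwrite('pics/'+f,im); return c,im
E
python3 - <<'E'
from h import *
print(get_obs())
for n in('top','side','wrist'):
    c,im=snap(n,n+'0.png'); print(n,c)
E
```

```text
pics
{'time_s': 0.0, 'q': array([ 1.12471283e+00,  1.81520771e-01,  1.60798324e+00,  2.43921615e-05,
        1.35381880e+00, -2.06266665e-01]), 'dq': array([ 3.13890472e-05,  7.91733159e-04, -1.52964926e-03, -1.31629829e-03,
       -1.24351520e-03, -3.88424247e-05]), 'joint_efforts': array([ 4.73154560e-04, -4.44881594e+01, -3.51332331e+01, -1.90671817e-04,
        9.06303845e-03, -1.77080068e-05]), 'eef_pos': array([0.13629429, 0.55805462, 0.23040753]), 'eef_rot': array([-2.88469862e-04,  1.19623855e-01,  9.92818908e-01, -8.15650298e-04]), 'wrist_force': array([ 0.67930166,  0.74160854, -0.19679564]), 'torque': array([-0.01950963, -0.01041939, -0.00711682]), 'grasp_force': 0.0, 'opening': 1.0005314398574743}
top {'fx': 593.6779063086767, 'fy': 593.6779063086767, 'cx': 320.3714309037751, 'cy': 239.05557319537928, 'k1': -0.009620545324506728, 'R': array([[ 0.02816808, -0.99925785,  0.02627354],
       [-0.99823123, -0.02949632, -0.05161765],
       [ 0.05235431, -0.0247731 , -0.99832125]]), 't': array([-0.06328381,  0.50373521,  1.43817767])}
side {'fx': 457.7029606693223, 'fy': 457.7029606693223, 'cx': 317.81840804614995, 'cy': 236.68267836765708, 'k1': -0.11089450692441656, 'R': array([[ 0.75191893, -0.65916277,  0.01106168],
       [-0.45244133, -0.52816658, -0.71856587],
       [ 0.47949428,  0.53529852, -0.69537093]]), 't': array([-0.41141534,  0.28673473,  0.69889199])}
wrist {'fx': 360.9742048903631, 'fy': 360.9742048903631, 'cx': 323.19762916877136, 'cy': 239.59716599154143, 'k1': -0.07207133055154148, 'R': array([[ 0.23726229,  0.97144353, -0.00201569],
       [ 0.9386656 , -0.22872126,  0.25805711],
       [ 0.25022688, -0.06311929, -0.96612756]]), 't': array([-0.57304732, -0.0334976 ,  0.37942535])}
```

View pics/top0.png

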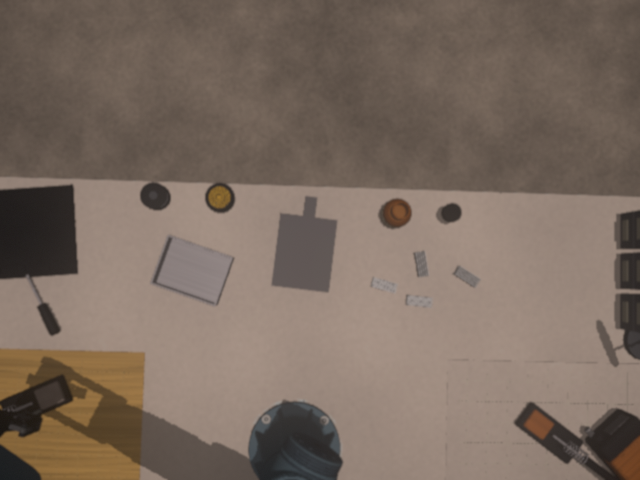

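View pics/side0.png

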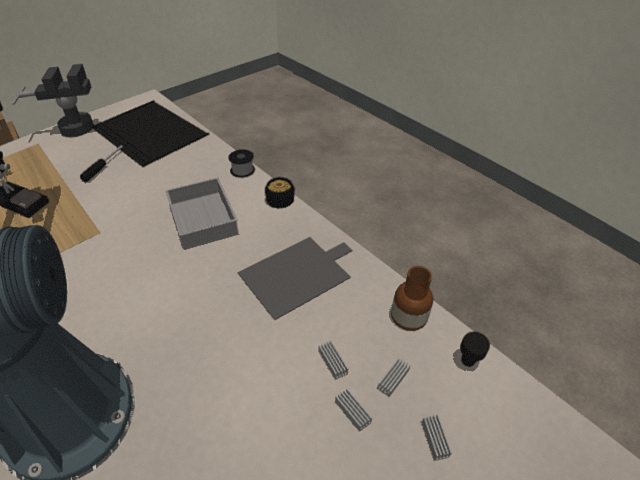

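The top view shows 4 heatsinks near (386,285), (419,301), (421,263), (466,276). The dish is at (194,270), the plate at (305,253) with its tab at (310,207), the bottle at (397,213), the stopper at (451,212), and the bench edge at row ~187. The side view agrees.

```bash
cat >> h.py <<'E'
def deltas(goal_xy,z,yaw=None):
    """tool-frame turn and shift for a tool-down target; yaw = world angle of the closing line (tool y), mod pi"""
    from scipy.spatial.transform import Rotation as Ro
    o=get_obs(); q=o['eef_rot']; R=Ro.from_quat([q[1],q[2],q[3],q[0]]).as_matrix()
    cur=np.arctan2(R[1,1],R[0,1])
    ch=0 if yaw is None else (yaw-cur+np.pi/2)%np.pi-np.pi/2
    a=cur+ch; y=np.array([np.cos(a),np.sin(a)]); x=np.array([-y[1],y[0]])*1.0
    x=np.array([y[1]*-1, y[0]]); 
    # z down: x = y cross z = y x (0,0,-1)
    x=np.cross([y[0],y[1],0],[0,0,-1])[:2]
    d=np.array(goal_xy)-o['eef_pos'][:2]
    return 'q6 %.2f turn wz %.3f then dx %.1f dy %.1f dz %.1f mm (tilt %.3f %.3f)'%(o['q'][5],-ch,1e3*d@x,1e3*d@y,1e3*(o['eef_pos'][2]-z),R[0,2],R[1,2])
E
python3 - <<'E'
from h import *
ct,cs=calibration('top'),calibration('side')
T=cv2.imread('pics/top0.png')
P=lambda n,px,z:print(n,plane(ct,px,z).round(4)[:,:2].tolist())
P('hs',[(386,285),(419,301),(421,263),(466,276)],.015)
P('dish',[(194,270)],.04); P('dish corners rim',[(173,236),(234,257),(217,304),(153,283)],.045)
P('plate corners',[(281,213),(337,219),(328,292),(272,286)],.003)
P('tab tip',[(311,197)],.003)
P('bottle neck',[(400,209)],.118);P('stopper',[(451,212)],.058);P('edge',[(100,180),(500,192)],0)
P('bystanders',[(155,196),(220,198)],.045)
S=lambda n,px,z:print('side',n,plane(cs,px,z).round(4)[:,:2].tolist())
S('hs',[(333,358),(353,408),(394,376),(436,436)],.015)
S('bottle',[(419,272)],.118);S('stopper',[(474,346)],.05)
S('rim',[(167,191),(217,179),(237,220),(184,234)],.045)
print(deltas((0.52,0.0),.3,np.pi/2))
E
```

```text
hs [[0.3977, -0.2121], [0.361, -0.2938], [0.4538, -0.2969], [0.4251, -0.4085]]
dish [[0.4213, 0.251]]
dish corners rim [[0.5006, 0.3029], [0.4549, 0.1565], [0.3424, 0.1927], [0.3878, 0.3455]]
plate corners [[0.5674, 0.0499], [0.5567, -0.0887], [0.3764, -0.0714], [0.3873, 0.0662]]
tab tip [[0.6093, -0.0229]]
bottle neck [[0.574, -0.2261]]
stopper [[0.577, -0.3582]]
edge [[0.6355, 0.4974], [0.6372, -0.4951]]
bystanders [[0.5949, 0.3496], [0.5949, 0.1949]]
side hs [[0.3988, -0.2079], [0.3617, -0.2948], [0.4515, -0.2995], [0.4239, -0.4115]]
side bottle [[0.5766, -0.2252]]
side stopper [[0.5748, -0.3618]]
side rim [[0.3891, 0.3476], [0.5015, 0.3102], [0.4562, 0.1581], [0.3481, 0.194]]
q6 -0.21 turn wz -0.240 then dx -383.6 dy -558.2 dz -69.4 mm (tilt -0.001 -0.001)
```

Call:
servo_tool(
  commands="0 0 -0.12 0 0 -20 1; 0 0 -0.12 0 0 -20 1; 0 0 0 -36 -46 0 1; 0 0 0 -36 -46 0 1; 0 0 0 -36 -46 0 1",
)

```text
time_s: 0.78
eef_pos: [0.2452, 0.4191, 0.2711]
eef_rot: [0.0, -0.001, 1.0, -0.0]
wrist_force: [1.5, 0.2, -0.8]
opening: 0.999
grasp_force: 0.0
```

Call:
servo_tool(
  commands="0 0 0 -36 -46 0 1; 0 0 0 -36 -46 0 1; 0 0 0 -36 -46 0 1; 0 0 0 -36 -46 0 1; 0 0 0 -36 -46 0 1",
)

```text
time_s: 1.4
eef_pos: [0.4254, 0.1889, 0.2713]
eef_rot: [0.0, -0.0, 1.0, 0.0]
wrist_force: [1.0, -0.4, 0.1]
opening: 0.999
grasp_force: 0.0
```

Call:
servo_tool(
  commands="0 0 0 -36 -46 0 1; 0 0 0 -36 -46 0 1; 0 0 0 11 -50 0 1; 0 0 0 11 -50 0 1; 0 0 0 11 -50 0 1",
)

```text
time_s: 2.02
eef_pos: [0.463, -0.0529, 0.271]
eef_rot: [-0.0, -0.0, 1.0, 0.0]
wrist_force: [1.2, -0.9, -0.0]
opening: 0.998
grasp_force: 0.0
```

Call:
servo_tool(
  commands="0 0 0 11 -50 0 1; 0 0 0 11 -50 0 1; 0 0 0 11 -50 0 1; 0 0 0 11 -50 0 1; 0 0 0 0 0 0 1",
)

```text
time_s: 2.65
eef_pos: [0.4186, -0.2543, 0.2709]
eef_rot: [-0.0, 0.002, 1.0, -0.0]
wrist_force: [0.3, 1.1, -0.1]
opening: 1.0
grasp_force: 0.0
```

Run:
```python
from h import *
c,im=snap('wrist','w1.png'); o=get_obs(); print(o['eef_pos'],o['eef_rot'],o['q'])
```

```text
[ 0.41904061 -0.25246774  0.27084719] [-3.18277871e-04  1.54603496e-03  9.99998653e-01  4.49998902e-04] [-7.85556281e-01 -4.75116933e-02  1.76817225e+00  1.89887138e-04
  1.42201835e+00 -2.35328878e+00]
```

View pics/w1.png

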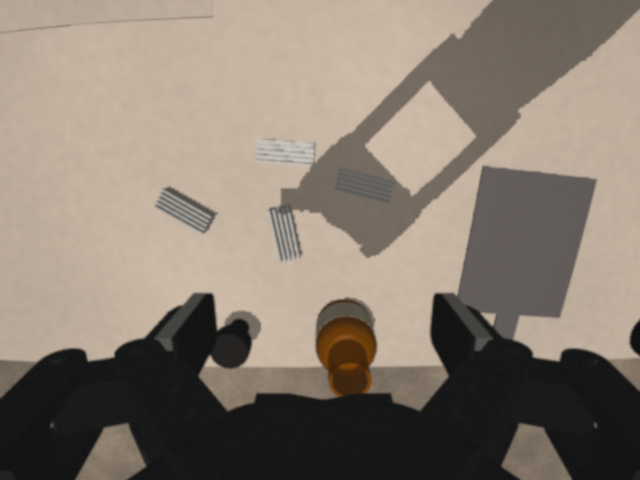

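The wrist view shows heatsinks A (285,151), B (365,185, in shadow), C (185,210) and D (286,233). The stopper is at (232,345), the bottle at (345,340), and the plate is on the right.

```bash
cat >> h.py <<'E'
def hs(c,im,px,r=45,z=.012,th=40):
    """heatsink near pixel: stripy patch -> world rect centre, long-axis angle"""
    x,y=map(int,px); y0,x0=max(y-r,0),max(x-r,0)
    g=cv2.cvtColor(im[y0:y+r,x0:x+r],cv2.COLOR_BGR2GRAY)
    e=cv2.morphologyEx(g,cv2.MORPH_GRADIENT,np.ones((3,3)))
    m=(e>th).astype(np.uint8)*255
    m=cv2.morphologyEx(m,cv2.MORPH_CLOSE,np.ones((5,5))); m=cv2.morphologyEx(m,cv2.MORPH_OPEN,np.ones((7,7)))
    n,l,s,ce=cv2.connectedComponentsWithStats(m)
    k=1+np.argmax(s[1:,4]-40*np.hypot(*(ce[1:]-[x-x0,y-y0]).T)) 
    ct=max(cv2.findContours((l==k).astype(np.uint8),0,cv2.CHAIN_APPROX_NONE)[0],key=len).reshape(-1,2)+[x0,y0]
    w=plane(c,ct,z)[:,:2]*1000
    (cx,cy),(a,b),t=cv2.minAreaRect(w.astype(np.float32))
    if a<b: a,b,t=b,a,t+90
    return np.array([cx,cy])/1e3,np.radians((t+90)%180-90),(a,b)
E
python3 - <<'E'
from h import *
c=calibration('wrist');im=cv2.imread('pics/w1.png')
for n,p in dict(A=(285,151),B=(365,185),C=(185,210),D=(286,233)).items():
    for th in (25,40): print(n,th,*hs(c,im,p,th=th))
for n,e in dict(A=((256,150),(315,153)),B=((336,181),(393,190)),C=((161,196),(211,224)),D=((280,208),(290,260))).items():
    w=plane(c,e,.015)[:,:2];d=w[1]-w[0]; print(n,w.mean(0),np.arctan2(d[1],d[0]),np.hypot(*d))
E
```

```text
A 25 [ 0.36874228 -0.29432867] 1.5644393612728775 (7.814518451690674, 7.527732849121094)Traceback (most recent call last):
  File "<stdin>", line 4, in <module>
  File "h.py", line 37, in hs
    k=1+np.argmax(s[1:,4]-40*np.hypot(*(ce[1:]-[x-x0,y-y0]).T))
        ~~~~~~~~~^^^^^^^^^^^^^^^^^^^^^^^^^^^^^^^^^^^^^^^^^^^^^^
    return _wrapfunc(a, 'argmax', axis=axis, out=out, **kwds)
    return bound(*args, **kwds)
ValueError: attempt to get argmax of an empty sequence
```

Run:
```python
from h import *
c=calibration('wrist');im=cv2.imread('pics/w1.png')
for n,p in dict(A=(285,151),B=(365,185),C=(185,210),D=(286,233)).items():
    for th in (12,18):
        try: print(n,th,*hs(c,im,p,th=th))
        except Exception as e: print(n,e)
for n,e in dict(A=((256,150),(315,153)),B=((336,181),(393,190)),C=((161,196),(211,224)),D=((280,208),(290,260))).items():
    w=plane(c,e,.015)[:,:2];d=w[1]-w[0]; print(n,w.mean(0),np.arctan2(d[1],d[0]),np.hypot(*d))
    print('   ',deltas(w.mean(0),.003,np.arctan2(d[1],d[0])+np.pi/2))
```

```text
A 12 [ 0.36098761 -0.29106006] 1.4614726319407623 (68.62110900878906, 27.340604782104492)
A 18 [ 0.36219006 -0.3068056 ] 1.547264235928793 (35.12356185913086, 20.32359504699707)
B 12 [ 0.35085205 -0.20563779] -1.5688299409723676 (6.576959133148193, 3.1678779125213623)
B 18 [ 0.44633148 -0.23925063] 1.5680764403735987 (8.038323402404785, 3.520723819732666)
C 12 [ 0.42422412 -0.41036389] 1.0343105146817042 (71.52738952636719, 35.95834732055664)
C 18 [ 0.42432532 -0.41027792] 1.036379258216478 (70.87102508544922, 35.22582244873047)
D 12 [ 0.45229276 -0.29620096] 0.14655526945993047 (70.15568542480469, 32.60003662109375)
D 18 [ 0.45206842 -0.29633023] 0.18274746222653918 (67.82440948486328, 31.0742244720459)
A [ 0.36113313 -0.2938449 ] 1.514523100794163 0.06388935512343677
    q6 -2.35 turn wz -1.518 then dx 44.6 dy 55.5 dz 267.8 mm (tilt -0.001 0.001)
B [ 0.39812454 -0.20743741] 1.4149444449703052 0.06409489183947346
    q6 -2.35 turn wz -1.418 then dx -41.2 dy 27.7 dz 267.8 mm (tilt -0.001 0.001)
C [ 0.42472836 -0.40862835] 1.033848523086228 0.0637393486616852
    q6 -2.35 turn wz -1.037 then dx 131.3 dy -84.8 dz 267.8 mm (tilt -0.001 0.001)
D [ 0.45364238 -0.29687468] 0.1556260428833916 0.062003268028249466
    q6 -2.35 turn wz -0.159 then dx -27.3 dy -49.2 dz 267.8 mm (tilt -0.001 0.001)
```

Call:
servo_tool(
  commands="0 0 0.173 0 0 12 0.55; 0 0 0.173 0 0 12 0.55; 0 0 0.173 0 0 12 0.55; 0 0 0.173 0 0 12 0.55; 0 0 0.173 0 0 12 0.55",
)

```text
time_s: 3.32
eef_pos: [0.4201, -0.2497, 0.2108]
eef_rot: [-0.0, 0.421, 0.907, 0.0]
wrist_force: [0.2, -0.4, 0.2]
opening: 0.55
grasp_force: 0.0
```

Call:
servo_tool(
  commands="0 0 0.173 0 0 12 0.55; 0 0 0.173 0 0 12 0.55; 0 0 0.173 0 0 12 0.55; 0 0 0.173 0 0 12 0.55; 0 0 0.17 0 0 12 0.55",
)

```text
time_s: 3.95
eef_pos: [0.4201, -0.2497, 0.1508]
eef_rot: [-0.0, 0.761, 0.648, 0.0]
wrist_force: [0.5, 0.3, 0.6]
opening: 0.548
grasp_force: 0.0
```

Call:
servo_tool(
  commands="0 0 0 20 -14 0 0.55; 0 0 0 21 -14 0 0.55; 0 0 0 0 0 30 0.55; 0 0 0 0 0 0 0.55",
)

```text
time_s: 4.45
eef_pos: [0.3973, -0.2039, 0.1198]
eef_rot: [-0.002, 0.759, 0.651, -0.0]
wrist_force: [0.4, 0.2, 0.9]
opening: 0.547
grasp_force: 0.0
```

```bash
cat >> h.py <<'E'
HS=dict(A=(.361,-.293),B=(.398,-.2075),C=(.4245,-.409),D=(.453,-.297))
def check():
    a=cv2.imread('pics/side0.png'); b=camera('side'); c=calibration('side')
    cv2.imwrite('pics/side_chk.png',b)
    for n,p in HS.items():
        x,y=proj(c,[*p,.012])[0].astype(int)
        print(n,(x,y),round(float(np.abs(a[y-22:y+22,x-20:x+20].astype(int)-b[y-22:y+22,x-20:x+20]).mean()),1),end='; ')
    print()
E
python3 - <<'E'
from h import *
check(); print(deltas(HS['B'],.004,-.156))
E
```

```text
A (np.int64(351), np.int64(408)) 32.0; B (np.int64(332), np.int64(359)) 35.6; C (np.int64(434), np.int64(435)) 31.1; D (np.int64(393), np.int64(375)) 33.4; 
q6 -0.59 turn wz 0.001 then dx -2.5 dy 0.3 dz 116.9 mm (tilt -0.002 0.002)
```

Call:
servo_tool(
  commands="0 0 0 -2 0 40 0.55; 0 0 0 0 0 50 0.55; 0 0 0 0 0 26 0.55; 0 0 0 0 0 0 0.25; 0 0 0 0 0 0 0.15",
)

```text
time_s: 5.12
eef_pos: [0.3993, -0.2093, 0.0067]
eef_rot: [0.001, 0.76, 0.65, 0.0]
wrist_force: [0.0, -0.3, -1.1]
opening: 0.265
grasp_force: 63.2
```

Call:
servo_tool(
  commands="0 0 0 0 0 0 0.1; 0 0 0 0 0 0 0.1; 0 0 0 0 0 -20 0.1; 0 0 0 0 0 -40 0.1; 0 0 0 0 0 -50 0.1",
)

```text
time_s: 5.75
eef_pos: [0.3975, -0.208, 0.1162]
eef_rot: [-0.001, 0.76, 0.65, -0.0]
wrist_force: [0.5, -0.5, -0.5]
opening: 0.263
grasp_force: 63.3
```

Run:
```python
from h import *
o=get_obs();print(o['opening'],o['grasp_force'],o['eef_pos'])
c,im=snap('side','s1.png')
print(deltas((.4225,.252),.009,-.30))
```

```text
0.2629069892162742 63.2699453830719 [ 0.39746635 -0.2079841   0.11623364]
q6 -0.59 turn wz 0.144 then dx 448.6 dy -116.3 dz 114.1 mm (tilt 0.007 -0.006)
```

View pics/s1.png

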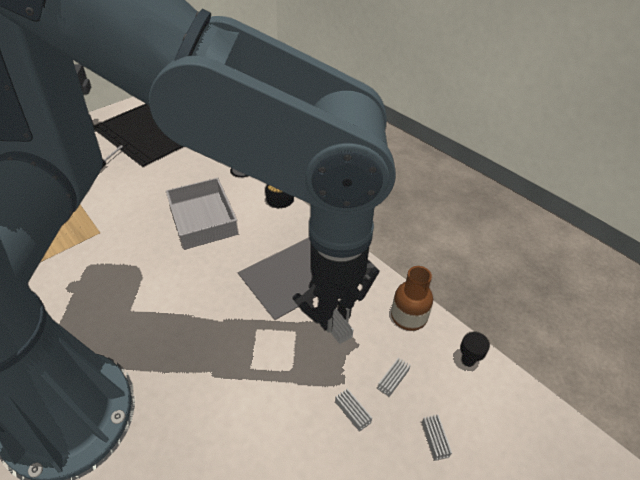

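B is gripped and the others are unmoved. Carrying it to the dish.

Call:
servo_tool(
  commands="0 0 0.144 0 0 0 0.1; 0 0 0 54 -15 0 0.1; 0 0 0 54 -16 0 0.1; 0 0 0 54 -15 0 0.1; 0 0 0 54 -16 0 0.1",
)

```text
time_s: 6.42
eef_pos: [0.4029, 0.0177, 0.1159]
eef_rot: [0.001, 0.805, 0.593, 0.001]
wrist_force: [1.1, -0.5, -0.9]
opening: 0.263
grasp_force: 63.4
```

Call:
servo_tool(
  commands="0 0 0 54 -15 0 0.1; 0 0 0 54 -16 0 0.1; 0 0 0 54 -15 0 0.1; 0 0 0 54 -16 0 0.1; 0 0 0 50 -15 0 0.1",
)

```text
time_s: 7.05
eef_pos: [0.4077, 0.2952, 0.1158]
eef_rot: [0.0, 0.805, 0.594, 0.001]
wrist_force: [0.8, 0.6, 0.2]
opening: 0.259
grasp_force: 63.4
```

Call:
servo_tool(
  commands="0 0 0 0 0 0 0.1; 0 0 0 0 0 0 0.1",
)

```text
time_s: 7.3
eef_pos: [0.4075, 0.2929, 0.1152]
eef_rot: [0.0, 0.805, 0.594, -0.0]
wrist_force: [0.1, -0.4, -0.2]
opening: 0.259
grasp_force: 63.4
```

Run:
```python
from h import *
print(deltas((.4225,.252),.009,-.30))
c,im=snap('wrist','w2.png'); cv2.imwrite('pics/side2.png',camera('side'))
u=np.array([.296,.955]);v=np.array([-.955,.296]);o=np.array([.4225,.252])
q=[np.r_[o+a*.078*u+b*.058*v,.045] for a,b in((1,1),(1,-1),(-1,-1),(-1,1))]
cv2.polylines(im,[proj(c,q).astype(int)],True,(0,0,255),1)
cv2.imwrite('pics/w2d.png',im)
```

```text
q6 0.69 turn wz 0.001 then dx -34.6 dy 26.5 dz 106.2 mm (tilt -0.000 -0.000)
```

View pics/w2d.png

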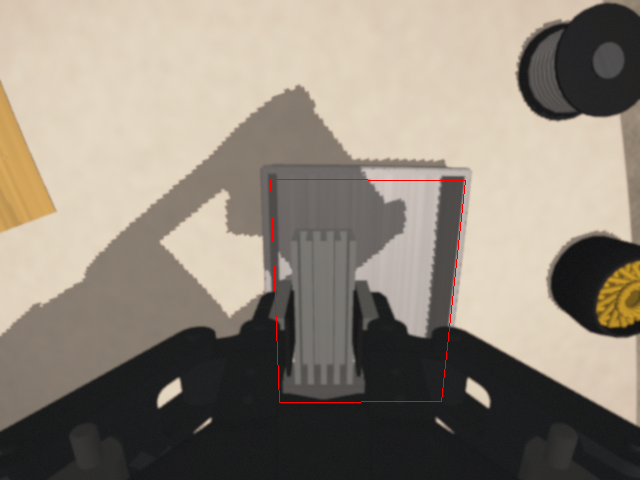

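The heatsink is hanging over the dish. The dish's far rim corners appear at (262,166) and (471,168), so the dish sits a few mm farther along +u than I estimated. I'll refine it.

Run:
```python
from h import *
c=calibration('wrist'); w=plane(c,[(262,166),(471,168)],.045)[:,:2]
d=w[0]-w[1]; print(w,np.hypot(*d)); v=d/np.hypot(*d); u=np.array([v[1],-v[0]]); print(np.arctan2(u[1],u[0]), w.mean(0)-.081*u)
cs=calibration('side');b=cv2.imread('pics/side2.png');a=cv2.imread('pics/s1.png')
for n,p in HS.items():
    x,y=proj(cs,[*p,.012])[0].astype(int); t=a[y-20:y+20,x-18:x+18]; r=cv2.matchTemplate(b[y-40:y+40,x-38:x+38],t,cv2.TM_CCOEFF_NORMED); print(n,cv2.minMaxLoc(r)[1::2])
```

```text
[[0.38854706 0.35191577]
 [0.50590782 0.31474262]] 0.1231072376918511
1.2640510273321812 [0.42276889 0.25611016]
A (0.9980645179748535, (20, 20))
B (0.04728429391980171, (30, 40))
C (0.9983674883842468, (20, 20))
D (0.9976007342338562, (20, 20))
```

Call:
servo_tool(
  commands="0 0 0 3 3 30 0.1; 0 0 0 0 0 40 0.1; 0 0 0 0 0 25 0.1; 0 0 0 0 0 10 0.1; 0 0 0 0 0 0 0.1",
)

```text
time_s: 8.02
eef_pos: [0.412, 0.2944, 0.0105]
eef_rot: [0.0, 0.805, 0.593, 0.0]
wrist_force: [0.6, 0.2, -1.0]
opening: 0.264
grasp_force: 63.4
```

Call:
servo_tool(
  commands="0 0 0 0 0 0 0.38; 0 0 0 0 0 0 0.38; 0 0 0 0 0 -30 0.38; 0 0 0 0 0 -50 0.38; 0 0 0 0 0 -40 0.38",
)

```text
time_s: 8.65
eef_pos: [0.4119, 0.2952, 0.1326]
eef_rot: [0.0, 0.805, 0.594, 0.001]
wrist_force: [1.1, 0.3, -0.1]
opening: 0.378
grasp_force: 0.0
```

```bash
cat >> h.py <<'E'
def look(base='s1.png'):
    cs=calibration('side');b=camera('side');a=cv2.imread('pics/'+base)
    for n,p in HS.items():
        x,y=proj(cs,[*p,.012])[0].astype(int); t=a[y-20:y+20,x-18:x+18]; r=cv2.matchTemplate(b[y-45:y+45,x-43:x+43],t,cv2.TM_CCOEFF_NORMED); m=cv2.minMaxLoc(r); print(n,round(m[1],3),np.array(m[3])-25,end=' ')
    print()
E
python3 - <<'E'
from h import *
look(); print(deltas(HS['A'],.004,-.06))
E
```

```text
A 0.998 [0 0] B 0.135 [-25 -22] C 0.998 [0 0] D 0.997 [0 0] 
q6 0.69 turn wz -0.239 then dx -591.9 dy -18.4 dz 133.9 mm (tilt 0.009 0.004)
```

Call:
servo_tool(
  commands="0 0 -0.12 0 0 0 0.55; 0 0 -0.119 0 0 0 0.55; 0 0 0 -59 -2 0 0.55; 0 0 0 -59 -2 0 0.55; 0 0 0 -59 -2 0 0.55",
)

```text
time_s: 9.32
eef_pos: [0.3946, 0.1174, 0.1307]
eef_rot: [0.001, 0.728, 0.686, 0.001]
wrist_force: [1.0, -0.3, -0.5]
opening: 0.55
grasp_force: 0.0
```

Call:
servo_tool(
  commands="0 0 0 -59 -2 0 0.55; 0 0 0 -59 -2 0 0.55; 0 0 0 -59 -2 0 0.55; 0 0 0 -59 -2 0 0.55; 0 0 0 -59 -2 0 0.55",
)

```text
time_s: 9.95
eef_pos: [0.3665, -0.1773, 0.131]
eef_rot: [0.001, 0.728, 0.685, 0.0]
wrist_force: [0.9, 0.1, 0.2]
opening: 0.548
grasp_force: 0.0
```

Call:
servo_tool(
  commands="0 0 0 -59 -2 0 0.55; 0 0 0 -59 -2 0 0.55; 0 0 0 0 0 40 0.55; 0 0 0 0 0 0 0.55; 0 0 0 0 0 0 0.55",
)

```text
time_s: 10.58
eef_pos: [0.3559, -0.2923, 0.0911]
eef_rot: [0.0, 0.728, 0.686, 0.0]
wrist_force: [-0.2, -1.4, 0.3]
opening: 0.551
grasp_force: 0.0
```

Run:
```python
from h import *
look(); print(deltas(HS['A'],.004,-.06)); print(get_obs()['eef_pos'])
```

```text
A 0.288 [-22 -25] B 0.516 [12 13] C 0.999 [0 0] D 0.646 [0 0] 
q6 -0.89 turn wz 0.000 then dx -0.1 dy 4.7 dz 87.5 mm (tilt 0.001 -0.001)
[ 0.35626825 -0.29259315  0.09154386]
```

Call:
servo_tool(
  commands="0 0 0 0 5 40 0.55; 0 0 0 0 0 32 0.55; 0 0 0 0 0 15 0.55; 0 0 0 0 0 0 0.25; 0 0 0 0 0 0 0.15",
)

```text
time_s: 11.25
eef_pos: [0.3614, -0.2938, 0.0047]
eef_rot: [0.001, 0.728, 0.685, -0.0]
wrist_force: [-0.5, -0.6, -0.6]
opening: 0.265
grasp_force: 59.9
```

Call:
servo_tool(
  commands="0 0 0 0 0 0 0.1; 0 0 0 0 0 0 0.1; 0 0 0 0 0 -20 0.1; 0 0 0 0 0 -40 0.1; 0 0 0 0 0 -50 0.1",
)

```text
time_s: 11.88
eef_pos: [0.3599, -0.2922, 0.1138]
eef_rot: [-0.001, 0.728, 0.685, 0.0]
wrist_force: [0.1, -0.7, -0.3]
opening: 0.265
grasp_force: 60.0
```

Call:
servo_tool(
  commands="0 0 0.122 0 0 0 0.1; 0 0 0.122 0 0 0 0.1; 0 0 0 57 -8 0 0.1; 0 0 0 57 -8 0 0.1; 0 0 0 57 -8 0 0.1",
)

```text
time_s: 12.5
eef_pos: [0.3891, -0.1213, 0.1136]
eef_rot: [0.0, 0.807, 0.591, 0.0]
wrist_force: [1.5, 1.7, 0.0]
opening: 0.264
grasp_force: 60.0
```

Call:
servo_tool(
  commands="0 0 0 57 -8 0 0.1; 0 0 0 57 -8 0 0.1; 0 0 0 57 -8 0 0.1; 0 0 0 57 -8 0 0.1; 0 0 0 57 -8 0 0.1",
)

```text
time_s: 13.12
eef_pos: [0.4367, 0.1632, 0.1137]
eef_rot: [0.0, 0.806, 0.592, 0.0]
wrist_force: [1.0, -0.5, 0.3]
opening: 0.264
grasp_force: 60.0
```

Call:
servo_tool(
  commands="0 0 0 57 -8 0 0.1; 0 0 0 57 -8 0 0.1; 0 0 0 0 0 0 0.1; 0 0 0 0 0 0 0.1",
)

```text
time_s: 13.62
eef_pos: [0.4549, 0.2745, 0.113]
eef_rot: [0.0, 0.806, 0.592, -0.001]
wrist_force: [-0.5, -0.6, -0.9]
opening: 0.259
grasp_force: 60.0
```

Run:
```python
from h import *
look(); print(deltas((.4549,.2811),.009,-.304)); print(get_obs()['eef_pos'])
```

```text
A 0.344 [20 11] B 0.123 [-25 -22] C 0.998 [0 0] D 0.998 [0 0] 
q6 0.62 turn wz -0.001 then dx 6.8 dy -2.2 dz 104.0 mm (tilt -0.001 -0.001)
[0.4550046  0.27393107 0.11302623]
```

Call:
servo_tool(
  commands="0 0 0 7 -2 30 0.1; 0 0 0 0 0 40 0.1; 0 0 0 0 0 24 0.1; 0 0 0 0 0 10 0.1; 0 0 0 0 0 0 0.1",
)

```text
time_s: 14.3
eef_pos: [0.4558, 0.2812, 0.0093]
eef_rot: [-0.0, 0.807, 0.591, -0.0]
wrist_force: [0.0, 0.1, 0.3]
opening: 0.263
grasp_force: 60.0
```

Call:
servo_tool(
  commands="0 0 0 0 0 0 0.38; 0 0 0 0 0 0 0.38; 0 0 0 0 0 -30 0.38; 0 0 0 0 0 -50 0.38; 0 0 0 0 0 -40 0.38",
)

```text
time_s: 14.92
eef_pos: [0.4562, 0.2823, 0.1319]
eef_rot: [0.0, 0.806, 0.592, 0.001]
wrist_force: [-0.1, 0.7, 1.2]
opening: 0.375
grasp_force: 0.0
```

Call:
servo_tool(
  commands="0 0 0 -55 17 -5 0.38; 0 0 0 -55 17 -5 0.38; 0 0 0 -55 17 0 0.38; 0 0 0 -55 17 0 0.38; 0 0 0 -55 17 0 0.38",
)

```text
time_s: 15.55
eef_pos: [0.4543, -0.0075, 0.1403]
eef_rot: [0.001, 0.806, 0.592, 0.001]
wrist_force: [1.3, 0.1, 0.1]
opening: 0.38
grasp_force: 0.0
```

Call:
servo_tool(
  commands="0 0 0 -55 17 0 0.38; 0 0 0 -55 17 0 0.38; 0 0 0 -55 17 0 0.38; 0 0 0 -55 17 0 0.38; 0 0 0 -55 17 0 0.38",
)

```text
time_s: 16.18
eef_pos: [0.4526, -0.2957, 0.1402]
eef_rot: [0.001, 0.806, 0.591, 0.0]
wrist_force: [1.0, 1.0, 0.6]
opening: 0.379
grasp_force: 0.0
```

Call:
servo_tool(
  commands="0 0 0.159 0 0 0 0.5; 0 0 0.159 0 0 0 0.5; 0 0 0.159 0 0 0 0.5; 0 0 0.159 0 0 0 0.5; 0 0 0.159 0 0 0 0.5",
)

```text
time_s: 16.8
eef_pos: [0.4529, -0.2937, 0.14]
eef_rot: [0.001, 0.973, 0.231, 0.0]
wrist_force: [-0.3, 0.1, 0.2]
opening: 0.498
grasp_force: 0.0
```

Call:
servo_tool(
  commands="0 0 0.159 0 0 0 0.5; 0 0 0.157 0 0 0 0.5; 0 0 0 0 0 40 0.5; 0 0 0 0 0 0 0.5",
)

```text
time_s: 17.3
eef_pos: [0.451, -0.2918, 0.0973]
eef_rot: [-0.002, 0.997, 0.077, -0.002]
wrist_force: [0.1, 0.7, 0.8]
opening: 0.5
grasp_force: 0.0
```

Run:
```python
from h import *
look(); print(deltas(HS['D'],.004,-1.415)); print(get_obs()['eef_pos'])
```

```text
A 0.324 [25 16] B 0.467 [-25  -7] C 0.999 [0 0] D 0.394 [-1  1] 
q6 0.62 turn wz -0.001 then dx 0.4 dy 4.3 dz 94.9 mm (tilt -0.002 0.002)
[ 0.45193636 -0.29283188  0.09889575]
```

Call:
servo_tool(
  commands="0 0 0 0 4 40 0.5; 0 0 0 0 0 39 0.5; 0 0 0 0 0 15 0.5; 0 0 0 0 0 0 0.25; 0 0 0 0 0 0 0.15",
)

```text
time_s: 17.98
eef_pos: [0.4544, -0.2986, 0.0071]
eef_rot: [0.001, 0.997, 0.077, 0.001]
wrist_force: [0.4, -0.2, -0.3]
opening: 0.261
grasp_force: 60.8
```

Call:
servo_tool(
  commands="0 0 0 0 0 0 0.1; 0 0 0 0 0 0 0.1; 0 0 0 0 0 -20 0.1; 0 0 0 0 0 -40 0.1; 0 0 0 0 0 -50 0.1",
)

```text
time_s: 18.6
eef_pos: [0.4525, -0.2969, 0.1158]
eef_rot: [-0.001, 0.997, 0.077, -0.001]
wrist_force: [0.0, -0.3, -0.2]
opening: 0.265
grasp_force: 60.9
```

Call:
servo_tool(
  commands="0 0 0 2 -53 -5 0.1; 0 0 0 2 -53 -5 0.1; 0 0 0 2 -53 0 0.1; 0 0 0 2 -53 0 0.1; 0 0 0 2 -53 0 0.1",
)

```text
time_s: 19.23
eef_pos: [0.422, -0.0327, 0.1258]
eef_rot: [0.0, 0.997, 0.077, 0.001]
wrist_force: [0.9, -0.3, -0.5]
opening: 0.261
grasp_force: 61.0
```

Call:
servo_tool(
  commands="0 0 0 2 -53 0 0.1; 0 0 0 2 -53 0 0.1; 0 0 0 2 -53 0 0.1; 0 0 0 2 -53 0 0.1; 0 0 0 2 -53 0 0.1",
)

```text
time_s: 19.85
eef_pos: [0.3911, 0.231, 0.1259]
eef_rot: [-0.0, 0.997, 0.077, 0.001]
wrist_force: [1.0, -0.2, -0.1]
opening: 0.264
grasp_force: 61.0
```

Call:
servo_tool(
  commands="0 0 -0.159 0 0 0 0.1; 0 0 -0.159 0 0 0 0.1; 0 0 -0.159 0 0 0 0.1; 0 0 -0.159 0 0 0 0.1; 0 0 -0.159 0 0 0 0.1",
)

```text
time_s: 20.48
eef_pos: [0.3913, 0.2292, 0.1256]
eef_rot: [0.0, 0.888, 0.46, 0.0]
wrist_force: [-0.1, 0.4, -0.3]
opening: 0.26
grasp_force: 60.9
```

Call:
servo_tool(
  commands="0 0 -0.159 0 0 0 0.1; 0 0 -0.157 0 0 0 0.1; 0 0 0 0 0 0 0.1; 0 0 0 0 0 0 0.1",
)

```text
time_s: 20.98
eef_pos: [0.3913, 0.2292, 0.1255]
eef_rot: [0.0, 0.807, 0.59, 0.0]
wrist_force: [-0.6, -0.1, -0.4]
opening: 0.263
grasp_force: 60.9
```

Run:
```python
from h import *
look(); print(deltas((.3907,.230),.009,-.304)); print(get_obs()['eef_pos'])
cv2.imwrite('pics/side3.png',camera('side'))
```

```text
A 0.344 [21 11] B 0.127 [-22 -25] C 0.998 [0 0] D 0.255 [0 2] 
q6 0.57 turn wz -0.003 then dx 0.6 dy -0.8 dz 116.4 mm (tilt 0.000 0.000)
[0.39131014 0.22918674 0.12542994]
```

Call:
servo_tool(
  commands="0 0 0 0 0 40 0.1; 0 0 0 0 0 40 0.1; 0 0 0 0 0 26 0.1; 0 0 0 0 0 10 0.1; 0 0 0 0 0 0 0.1",
)

```text
time_s: 21.7
eef_pos: [0.3915, 0.2293, 0.0094]
eef_rot: [-0.0, 0.807, 0.591, -0.0]
wrist_force: [-0.9, 0.2, 0.4]
opening: 0.263
grasp_force: 63.0
```

Call:
servo_tool(
  commands="0 0 0 0 0 0 0.38; 0 0 0 0 0 0 0.38; 0 0 0 0 0 -30 0.38; 0 0 0 0 0 -50 0.38; 0 0 0 0 0 -40 0.38",
)

```text
time_s: 22.32
eef_pos: [0.3916, 0.2293, 0.1314]
eef_rot: [0.0, 0.806, 0.591, 0.001]
wrist_force: [0.3, 1.1, -0.4]
opening: 0.378
grasp_force: 0.0
```

Call:
servo_tool(
  commands="0 0 0 -54 20 -5 0.38; 0 0 0 -54 20 -5 0.38; 0 0 0 -54 20 0 0.38; 0 0 0 -54 20 0 0.38; 0 0 0 -54 20 0 0.38",
)

```text
time_s: 22.95
eef_pos: [0.4057, -0.0603, 0.14]
eef_rot: [0.001, 0.806, 0.591, 0.001]
wrist_force: [1.8, -0.4, -0.5]
opening: 0.384
grasp_force: 0.0
```

Call:
servo_tool(
  commands="0 0 0 -54 20 0 0.38; 0 0 0 -54 20 0 0.38; 0 0 0 -54 20 0 0.38; 0 0 0 -54 20 0 0.38; 0 0 0 -54 20 0 0.38",
)

```text
time_s: 23.58
eef_pos: [0.4198, -0.3481, 0.1398]
eef_rot: [0.0, 0.807, 0.591, 0.0]
wrist_force: [0.3, 0.1, 1.1]
opening: 0.379
grasp_force: 0.0
```

Call:
servo_tool(
  commands="0 0 0 -54 20 0 0.5; 0 0 0.116 0 0 0 0.5; 0 0 0.117 0 0 0 0.5; 0 0 0 0 0 0 0.5",
)

```text
time_s: 24.08
eef_pos: [0.4226, -0.4036, 0.1394]
eef_rot: [0.0, 0.869, 0.494, -0.0]
wrist_force: [-0.6, 0.1, 0.3]
opening: 0.502
grasp_force: 0.0
```

Run:
```python
from h import *
look(); print(deltas(HS['C'],.004,-.537)); print(get_obs()['eef_pos'])
```

```text
A 0.362 [ 25 -23] B 0.505 [-6 25] C 0.509 [0 0] D 0.33 [ 8 23] 
q6 -0.43 turn wz 0.001 then dx -3.8 dy 4.3 dz 135.5 mm (tilt 0.000 -0.000)
[ 0.42274449 -0.40350608  0.13949711]
```

Call:
servo_tool(
  commands="0 0 0 -4 4 45 0.5; 0 0 0 0 0 50 0.5; 0 0 0 0 0 40 0.5; 0 0 0 0 0 0 0.25; 0 0 0 0 0 0 0.15",
)

```text
time_s: 24.75
eef_pos: [0.4244, -0.409, 0.0049]
eef_rot: [0.0, 0.869, 0.494, -0.0]
wrist_force: [0.3, 0.4, -0.8]
opening: 0.267
grasp_force: 61.5
```

Call:
servo_tool(
  commands="0 0 0 0 0 0 0.1; 0 0 0 0 0 0 0.1; 0 0 0 0 0 -20 0.1; 0 0 0 0 0 -40 0.1; 0 0 0 0 0 -50 0.1",
)

```text
time_s: 25.38
eef_pos: [0.4238, -0.4085, 0.1161]
eef_rot: [-0.0, 0.87, 0.494, -0.0]
wrist_force: [-0.2, 0.2, 0.0]
opening: 0.263
grasp_force: 61.5
```

Call:
servo_tool(
  commands="0 0 -0.116 0 0 -5 0.1; 0 0 -0.117 0 0 -5 0.1; 0 0 0 54 -16 0 0.1; 0 0 0 54 -16 0 0.1; 0 0 0 54 -16 0 0.1",
)

```text
time_s: 26.0
eef_pos: [0.4272, -0.2388, 0.1259]
eef_rot: [0.001, 0.806, 0.591, 0.0]
wrist_force: [1.2, -0.5, -0.6]
opening: 0.261
grasp_force: 61.6
```

Call:
servo_tool(
  commands="0 0 0 54 -16 0 0.1; 0 0 0 54 -16 0 0.1; 0 0 0 54 -16 0 0.1; 0 0 0 54 -16 0 0.1; 0 0 0 54 -16 0 0.1",
)

```text
time_s: 26.62
eef_pos: [0.4322, 0.0432, 0.1261]
eef_rot: [0.001, 0.806, 0.591, 0.001]
wrist_force: [0.1, 0.5, -0.6]
opening: 0.265
grasp_force: 61.6
```

Call:
servo_tool(
  commands="0 0 0 54 -16 0 0.1; 0 0 0 54 -16 0 0.1; 0 0 0 54 -16 0 0.1; 0 0 0 0 0 0 0.1; 0 0 0 0 0 0 0.1",
)

```text
time_s: 27.25
eef_pos: [0.4347, 0.2105, 0.1252]
eef_rot: [0.0, 0.806, 0.592, 0.0]
wrist_force: [0.2, 0.1, -0.5]
opening: 0.26
grasp_force: 61.6
```

Run:
```python
from h import *
print(deltas((.4345,.2162),.009,-.304)); print(get_obs()['eef_pos'])
```

```text
q6 0.51 turn wz 0.000 then dx 5.4 dy -1.9 dz 116.2 mm (tilt 0.001 -0.000)
[0.43471674 0.21048762 0.12519431]
```

Call:
servo_tool(
  commands="0 0 0 5 -2 40 0.1; 0 0 0 0 0 40 0.1; 0 0 0 0 0 26 0.1; 0 0 0 0 0 10 0.1; 0 0 0 0 0 0 0.1",
)

```text
time_s: 27.88
eef_pos: [0.4345, 0.2149, 0.0085]
eef_rot: [-0.0, 0.807, 0.591, -0.0]
wrist_force: [0.9, 0.3, -0.2]
opening: 0.264
grasp_force: 61.6
```

Call:
servo_tool(
  commands="0 0 0 0 0 0 0.38; 0 0 0 0 0 0 0.38; 0 0 0 0 0 -30 0.38; 0 0 0 0 0 -50 0.38; 0 0 0 0 0 -50 0.38",
)

```text
time_s: 28.5
eef_pos: [0.4341, 0.2159, 0.1403]
eef_rot: [0.0, 0.806, 0.592, 0.0]
wrist_force: [0.5, -0.3, -0.5]
opening: 0.381
grasp_force: 0.0
```

Call:
servo_tool(
  commands="0 0 0 0 0 -50 0.38; 0 0 0 -50 0 -50 0.38; 0 0 0 -50 0 -30 0.38; 0 0 0 -50 0 0 0.38; 0 0 0 0 0 0 0.38",
)

```text
time_s: 29.12
eef_pos: [0.3908, 0.0761, 0.2638]
eef_rot: [0.001, 0.808, 0.59, 0.001]
wrist_force: [0.8, 0.1, -0.2]
opening: 0.378
grasp_force: 0.0
```

Run:
```python
from h import *
print(get_obs()['eef_pos'])
c,im=snap('wrist','w3.png'); s=camera('side'); cv2.imwrite('pics/side4.png',s)
cv2.imwrite('pics/m4.png',np.hstack([cv2.resize(im,(400,300)),s[150:450,100:500]]))
```

```text
[0.39075954 0.07606447 0.26375025]
```

View pics/m4.png

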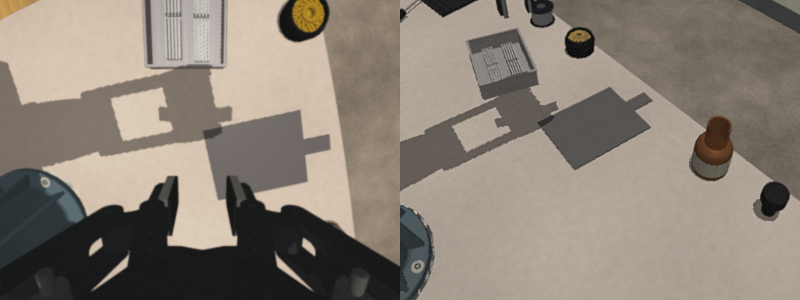

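All four heatsinks lie in the dish. Next is the stopper, so I'll hover with the stopper and bottle both in the wrist view.

Call:
servo_tool(
  commands="0 0 0 -47 24 0 0.8; 0 0 0 -47 24 0 0.8; 0 0 0 -47 24 0 0.8; 0 0 0 -47 24 0 0.8; 0 0 0 -47 24 0 0.8",
)

```text
time_s: 29.85
eef_pos: [0.4359, -0.1824, 0.2623]
eef_rot: [-0.0, 0.806, 0.592, 0.0]
wrist_force: [0.2, 1.8, 0.3]
opening: 0.799
grasp_force: 0.0
```

Call:
servo_tool(
  commands="0 0 0 -47 24 0 0.8; 0 0 0 -47 24 0 0.8; 0 0 0.158 0 0 0 0.8; 0 0 0.158 0 0 0 0.8; 0 0 0.158 0 0 0 0.8",
)

```text
time_s: 30.48
eef_pos: [0.4536, -0.2849, 0.2618]
eef_rot: [-0.001, 0.923, 0.384, -0.0]
wrist_force: [-0.1, 0.1, 0.2]
opening: 0.797
grasp_force: 0.0
```

Call:
servo_tool(
  commands="0 0 0.158 0 0 0 0.8; 0 0 0.158 0 0 0 0.8; 0 0 0.158 0 0 0 0.8; 0 0 0.158 0 0 0 0.8; 0 0 0.161 0 0 0 0.8",
)

```text
time_s: 31.1
eef_pos: [0.4537, -0.2846, 0.262]
eef_rot: [-0.0, 1.0, -0.002, -0.0]
wrist_force: [-0.2, -0.5, 0.5]
opening: 0.799
grasp_force: 0.0
```

Call:
servo_tool(
  commands="0 0 0 0 0 0 0.8; 0 0 0 0 0 0 0.8",
)

```text
time_s: 31.35
eef_pos: [0.453, -0.2853, 0.2622]
eef_rot: [-0.0, 1.0, 0.002, -0.0]
wrist_force: [-0.1, -0.2, -0.3]
opening: 0.8
grasp_force: 0.0
```

Run:
```python
from h import *
print(get_obs()['eef_pos'],deltas((.576,-.36),.036,-np.pi/2))
c,im=snap('wrist','w4.png')
for n,p in dict(st=(.576,-.36,.058),bm=(.575,-.2255,.118)).items(): print(n,proj(c,p))
```

```text
[ 0.45300195 -0.28527061  0.26218461] q6 0.78 turn wz 0.003 then dx 123.0 dy 74.7 dz 226.2 mm (tilt -0.000 0.000)
st [[405.13779839  78.47776279]]
bm [[242.31647642  65.03468341]]
```

View pics/w4.png

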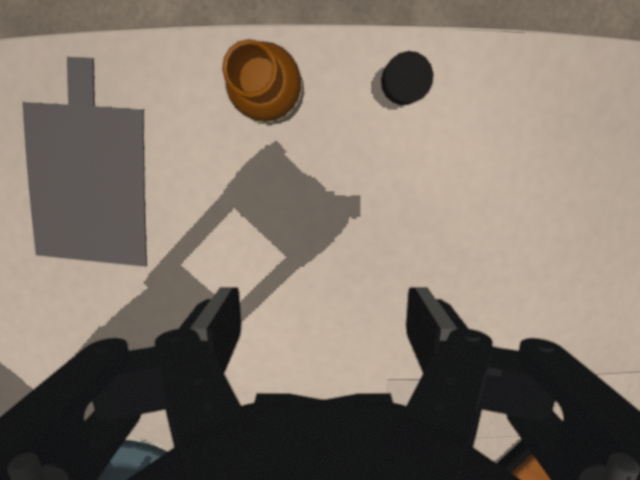

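The wrist view shows the bottle mouth ring near (250,68), the stopper head near (409,76), and the plate on the left with its tab at the top (81,58).

Run:
```python
from h import *
c=calibration('wrist');im=cv2.imread('pics/w4.png');g=cv2.cvtColor(im,cv2.COLOR_BGR2GRAY)
m=(g<45).astype(np.uint8)[30:125,360:450]
ys,xs=np.nonzero(m);print('stopper bbox',xs.min()+360,xs.max()+360,ys.min()+30,ys.max()+30)
for z in(.058,):
    print(plane(c,[(xs.max()+361-23.7,ys.min()+30+23.7)],z))
print('st',plane(c,[(410,75)],.058),plane(c,[(408,77)],.046))
print('bm',plane(c,[(249.5,66.5),(251,68)],.118))
cr=cv2.resize(im[30:130,210:310],(600,600),interpolation=cv2.INTER_CUBIC);cv2.imwrite('pics/c4.png',cr)
# w1
c1=cv2.imread('pics/top0.png')
for n in 'top','side':
    k=calibration(n);I=cv2.imread(f'pics/{n}0.png');h=cv2.cvtColor(I,cv2.COLOR_BGR2GRAY)
    x,y=proj(k,(.576,-.36,.046))[0].astype(int); r=22
    M=(h[y-r:y+r,x-r:x+r]<60).astype(np.uint8); a,b=np.nonzero(M)
    print(n,(b.min()+x-r,b.max()+x-r,a.min()+y-r,a.max()+y-r))
```

```text
stopper bbox 382 431 52 104
[[ 0.57825481 -0.36310725  0.058     ]]
st [[ 0.5788862  -0.36463038  0.058     ]] [[ 0.57919539 -0.36553382  0.046     ]]
bm [[ 0.57382398 -0.23113819  0.118     ]
 [ 0.57274977 -0.23222618  0.118     ]]
top (np.int64(442), np.int64(459), np.int64(205), np.int64(220))
side (np.int64(460), np.int64(489), np.int64(332), np.int64(366))
```

View pics/c4.png

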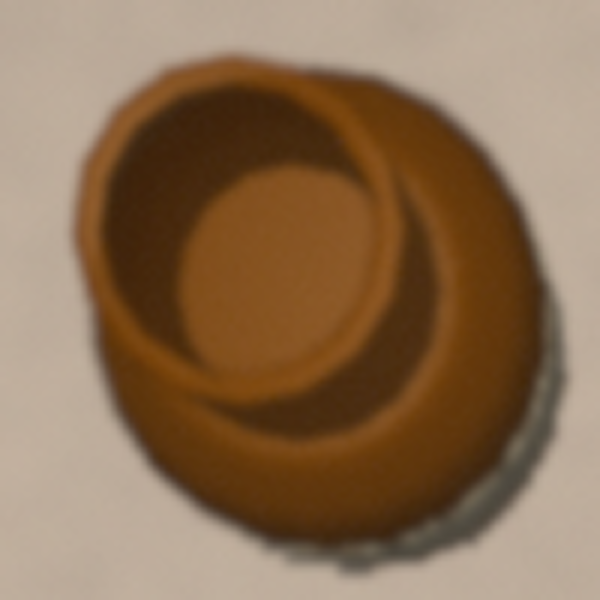

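Call:
servo_tool(
  commands="0 0 0 42 25 0 0.8; 0 0 0 42 25 0 0.8; 0 0 0 40 26 30 0.8; 0 0 0 0 0 50 0.8; 0 0 0 0 0 50 0.8",
)

```text
time_s: 32.02
eef_pos: [0.5768, -0.3622, 0.1305]
eef_rot: [-0.0, 1.0, 0.0, 0.0]
wrist_force: [-0.7, -0.7, 0.1]
opening: 0.797
grasp_force: 0.0
```

Call:
servo_tool(
  commands="0 0 0 0 0 50 0.8; 0 0 0 0 0 40 0.8; 0 0 0 0 0 6 0.8; 0 0 0 0 0 0 0.8; 0 0 0 0 0 0 0.5",
)

```text
time_s: 32.65
eef_pos: [0.5778, -0.3634, 0.0392]
eef_rot: [0.001, 1.0, -0.0, 0.002]
wrist_force: [0.3, -0.6, -0.1]
opening: 0.599
grasp_force: 0.0
```

Call:
servo_tool(
  commands="0 0 0 0 0 0 0.4; 0 0 0 0 0 0 0.4; 0 0 0 0 0 0 0.4",
)

```text
time_s: 33.02
eef_pos: [0.5779, -0.3635, 0.0397]
eef_rot: [0.002, 1.0, -0.0, 0.002]
wrist_force: [-0.9, 0.4, 6.8]
opening: 0.513
grasp_force: 61.3
```

Call:
servo_tool(
  commands="0 0 0 0 0 -20 0.4; 0 0 0 0 0 -40 0.4; 0 0 0 0 0 -50 0.4; 0 0 0 0 0 0 0.4; 0 0 0 0 0 0 0.4",
)

```text
time_s: 33.65
eef_pos: [0.5763, -0.3621, 0.1475]
eef_rot: [0.0, 1.0, -0.001, 0.0]
wrist_force: [-0.7, 0.4, -0.2]
opening: 0.512
grasp_force: 61.1
```

Run:
```python
from h import *
print(get_obs()['eef_pos'],deltas((.5745,-.2275),.122,-np.pi/2))
s=camera('side'); cv2.imwrite('pics/s5.png',s); t=camera('top'); cv2.imwrite('pics/t5.png',t)
cv2.imwrite('pics/m5.png',np.hstack([cv2.resize(s[180:380,340:540],(600,600))[:, :400],cv2.resize(t[150:270,360:480],(400,400),interpolation=2)] if 0 else [cv2.resize(s[200:360,370:530],(400,400),interpolation=2),cv2.resize(t[160:260,380:480],(400,400),interpolation=2)]))
```

```text
[ 0.57632725 -0.36212098  0.14750996] q6 0.84 turn wz -0.001 then dx -1.8 dy -134.6 dz 25.5 mm (tilt 0.001 -0.001)
```

View pics/m5.png

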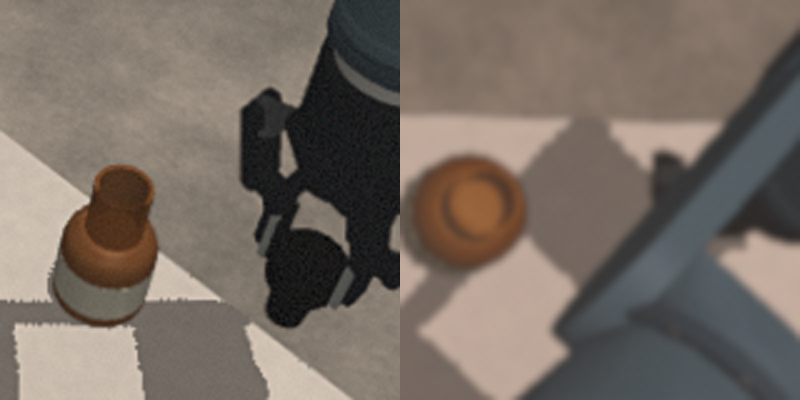

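Run:
```python
from h import *
t,s=calibration('top'),calibration('side')
print('mouth top',plane(t,[(399.6,211.8)],.118),'body',plane(t,[(397.5,213)],.056),'side',plane(s,[(419.4,274.6)],.118))
# body bottom/band ellipse etc: stopper top face from original views
print('stopper top',plane(t,[(451,212)],.058))
# held head in side crop: ellipse centre ~ (305,268)
print('held head side',plane(s,[(370+305*.4,200+268*.4)],.1475-.0395+.046))
```

```text
mouth top [[ 0.56754462 -0.22531823  0.118     ]] body [[ 0.57088156 -0.23013957  0.056     ]] side [[ 0.57256897 -0.2294417   0.118     ]]
stopper top [[ 0.57704419 -0.3582292   0.058     ]]
held head side [[ 0.5765245  -0.36125776  0.154     ]]
```

Call:
servo_tool(
  commands="0 0 0 0 0 -30 0.4; 0 0 0 -2 -44 0 0.4; 0 0 0 -2 -44 0 0.4; 0 0 0 0 -44 0 0.4; 0 0 0 0 0 0 0.4",
)

```text
time_s: 34.38
eef_pos: [0.5716, -0.2264, 0.1748]
eef_rot: [-0.001, 1.0, 0.001, -0.002]
wrist_force: [-0.5, -0.5, -0.7]
opening: 0.512
grasp_force: 61.2
```

Call:
servo_tool(
  commands="0 0 0 0 0 15 0.4; 0 0 0 0 0 0 0.4; 0 0 0 0 0 0 0.4",
)

```text
time_s: 34.75
eef_pos: [0.572, -0.231, 0.1607]
eef_rot: [-0.0, 1.0, -0.001, -0.001]
wrist_force: [0.0, -0.2, -0.0]
opening: 0.511
grasp_force: 61.2
```

Run:
```python
from h import *
print(get_obs()['eef_pos'],deltas((.5725,-.2295),.122,-np.pi/2))
s=camera('side'); cv2.imwrite('pics/s6.png',s); w=camera('wrist'); cv2.imwrite('pics/w6.png',w)
cv2.imwrite('pics/m6.png',np.hstack([cv2.resize(s[200:340,350:490],(400,400),interpolation=2),cv2.resize(w[200:440,220:460],(400,400),interpolation=2)]))
```

```text
[ 0.5720414  -0.23097231  0.16069306] q6 1.00 turn wz -0.003 then dx 0.5 dy -1.5 dz 38.7 mm (tilt -0.001 0.001)
```

View pics/m6.png

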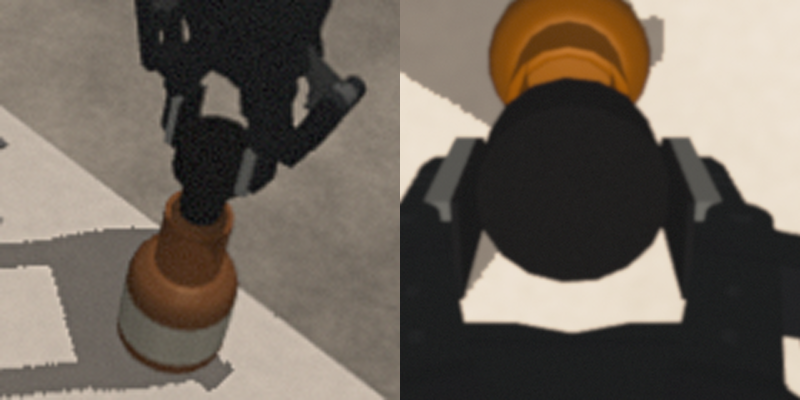

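Call:
servo_tool(
  commands="0 0 0 -0.5 -1 5 0.4; 0 0 0 0 0 5 0.4; 0 0 0 0 0 5 0.4; 0 0 0 0 0 0 0.4",
)

```text
time_s: 35.35
eef_pos: [0.5716, -0.2288, 0.1457]
eef_rot: [-0.0, 1.0, -0.001, -0.001]
wrist_force: [-0.7, -0.3, -0.6]
opening: 0.514
grasp_force: 61.2
```

Call:
servo_tool(
  commands="0 0 0 0 0 5 0.4; 0 0 0 0 0 4 0.4; 0 0 0 0 0 0 0.4",
)

```text
time_s: 35.72
eef_pos: [0.5717, -0.2289, 0.137]
eef_rot: [-0.0, 1.0, -0.001, -0.0]
wrist_force: [0.0, -0.7, 0.1]
opening: 0.511
grasp_force: 61.2
```

No contact so far. Continuing down.

Call:
servo_tool(
  commands="0 0 0 0 0 3 0.4; 0 0 0 0 0 3 0.4; 0 0 0 0 0 3 0.4; 0 0 0 0 0 0 0.4",
)

```text
time_s: 36.22
eef_pos: [0.5717, -0.229, 0.1281]
eef_rot: [-0.0, 1.0, -0.001, -0.0]
wrist_force: [-0.4, -0.5, 0.0]
opening: 0.512
grasp_force: 61.2
```

Call:
servo_tool(
  commands="0 0 0 0 0 2 0.4; 0 0 0 0 0 2 0.4; 0 0 0 0 0 0 0.4",
)

```text
time_s: 36.6
eef_pos: [0.5718, -0.229, 0.1242]
eef_rot: [-0.0, 1.0, -0.001, -0.0]
wrist_force: [-0.0, 0.2, 0.3]
opening: 0.515
grasp_force: 61.2
```

Call:
servo_tool(
  commands="0 0 0 0 0 1 0.4; 0 0 0 0 0 1 0.4; 0 0 0 0 0 0 0.4",
)

```text
time_s: 36.98
eef_pos: [0.5721, -0.2292, 0.1238]
eef_rot: [0.0, 1.0, -0.001, 0.0]
wrist_force: [-3.6, 2.5, 8.4]
opening: 0.514
grasp_force: 61.9
```

Call:
servo_tool(
  commands="0 0 0 0 0 0 0.6; 0 0 0 0 0 0 0.7; 0 0 0 0 0 0 0.75; 0 0 0 0 0 -25 0.75; 0 0 0 0 0 -35 0.75",
)

```text
time_s: 37.6
eef_pos: [0.5711, -0.2286, 0.1816]
eef_rot: [-0.001, 1.0, -0.001, -0.001]
wrist_force: [-0.0, 0.3, 0.4]
opening: 0.749
grasp_force: 0.0
```

Call:
servo_tool(
  commands="0 0 0 0 0 0 0; 0 0 0 0 0 0 0; 0 0 0 0 0 0 0; 0 0 0 0 0 0 0",
)

```text
time_s: 38.1
eef_pos: [0.5714, -0.2288, 0.1813]
eef_rot: [-0.001, 1.0, -0.001, -0.001]
wrist_force: [-0.6, -0.4, 0.0]
opening: -0.0
grasp_force: 0.0
```

Run:
```python
from h import *
print(get_obs()['eef_pos'],get_obs()['opening'])
s=camera('side'); cv2.imwrite('pics/s7.png',s); w=camera('wrist'); cv2.imwrite('pics/w7.png',w)
cv2.imwrite('pics/m7.png',np.hstack([cv2.resize(s[200:340,350:490],(400,400),interpolation=2),cv2.resize(w[200:440,220:460],(400,400),interpolation=2)]))
```

```text
[ 0.57142567 -0.22881215  0.18131707] -0.00040055295149230127
```

View pics/m7.png

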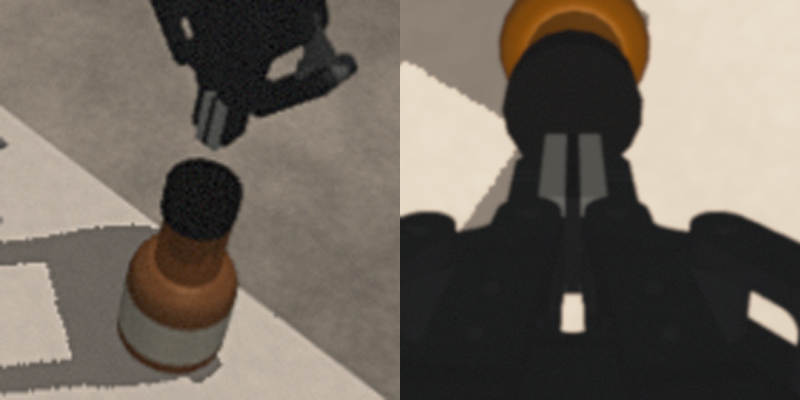

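The stopper looks seated. I'll confirm with a gentle push on its head, whose top should be at z ≈ 0.142.

Call:
servo_tool(
  commands="0 0 0 0 0 20 0; 0 0 0 0 0 16 0; 0 0 0 0 0 2 0; 0 0 0 0 0 2 0; 0 0 0 0 0 0 0",
)

```text
time_s: 38.83
eef_pos: [0.5719, -0.2291, 0.1424]
eef_rot: [-0.0, 1.0, -0.001, -0.0]
wrist_force: [-0.0, -0.1, -0.3]
opening: 0.003
grasp_force: 0.0
```

Call:
servo_tool(
  commands="0 0 0 0 0 1 0; 0 0 0 0 0 1 0; 0 0 0 0 0 0 0; 0 0 0 0 0 0 0",
)

```text
time_s: 39.33
eef_pos: [0.5722, -0.2292, 0.142]
eef_rot: [0.0, 1.0, -0.001, 0.0]
wrist_force: [-3.5, 2.5, 9.5]
opening: -0.004
grasp_force: 4.5
```

The stopper is fully home: contact at z = 0.142 under ~10 N. On to the plate.

Call:
servo_tool(
  commands="0 0 0 0 0 -40 0; 0 0 0 0 0 -40 0; 0 0 0 -25 -44 -30 0; 0 0 0 -25 -44 0 0; 0 0 0 -25 -44 0 0",
)

```text
time_s: 39.95
eef_pos: [0.4966, -0.096, 0.251]
eef_rot: [0.0, 1.0, -0.001, 0.001]
wrist_force: [-0.6, 1.3, 0.5]
opening: -0.0
grasp_force: 0.0
```

Call:
servo_tool(
  commands="0 0 0 -25 -44 0 0; 0 0 0 -30 -42 0 0; 0 0 0 -30 0 0 0; 0 0 0 0 0 0 0; 0 0 0 0 0 0 0",
)

```text
time_s: 40.58
eef_pos: [0.4129, -0.0112, 0.2509]
eef_rot: [0.0, 1.0, -0.001, 0.001]
wrist_force: [0.3, 0.4, -0.3]
opening: 0.0
grasp_force: 0.0
```

Run:
```python
from h import *
print(get_obs()['eef_pos'])
c,w=snap('wrist','w8.png'); tc=calibration('top'); t=camera('top'); cv2.imwrite('pics/t8.png',t); cv2.imwrite('pics/s8.png',camera('side'))
for n in 'ABCD': pass
g=cv2.cvtColor(w,cv2.COLOR_BGR2GRAY)
p=proj(c,[.472,-.011,.003])[0]; print(p, proj(c,[(.61,-.0229,.003)]), [int(g[int(y),int(x)]) for x,y in proj(c,[(.52,-.05,.003),(.6,-.022,.003),(.5,.09,0)])])
```

```text
[ 0.41292241 -0.0112387   0.25089676]
[321.80853773 149.41804449] [[333.57923333   7.5576724 ]] [114, 108, 195]
```

View pics/w8.png

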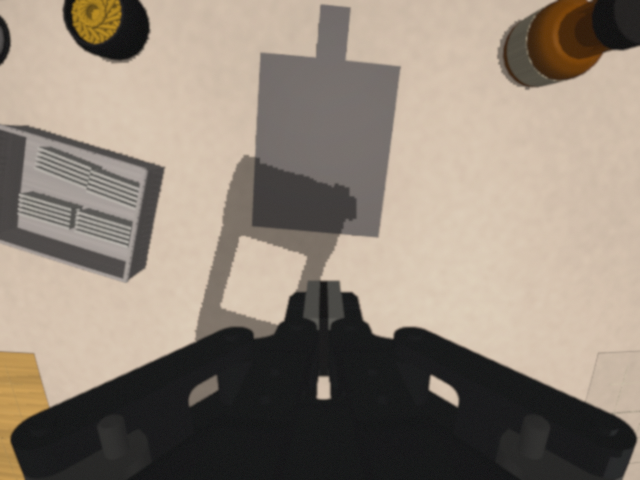

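The wrist view shows plate corners at (261,53), (400,67), (378,237) and (252,226), the tab end at (320,5)-(350,8), and 4 flat heatsinks in the dish. The dish rim's right corners are (164,166) and (128,281).

Run:
```python
from h import *
c=calibration('wrist')
w=plane(c,[(261,53),(400,67),(378,237),(252,226),(335,6.5)],.003)[:,:2]
o=w[:4].mean(0);d=w[4]-o;e=w[0]+w[1]-w[2]-w[3]
print(o,np.arctan2(d[1],d[0]),np.hypot(*d),np.arctan2(e[1],e[0]),w[4])
r=plane(c,[(164,166),(128,281)],.045)[:,:2];print('rim',r,np.hypot(*(r[0]-r[1])))
v=(r[1]-r[0]);v/=np.hypot(*v);u=np.array([v[1],-v[0]]);print('dish',np.arctan2(u[1],u[0]),r.mean(0)+.081*u)
print(deltas(o,.003,-np.pi/2))
```

```text
[ 0.47148693 -0.01184576] -0.08957263410125532 0.1393823687536503 -0.09426923596275504 [ 0.61031052 -0.02431392]
rim [[0.45802287 0.14121663]
 [0.33930874 0.19412047]] 0.12996869245432263
dish 1.1515735457042793 [0.43163691 0.2416544 ]
q6 1.26 turn wz -0.002 then dx 58.6 dy 0.5 dz 247.5 mm (tilt 0.000 0.000)
```

Call:
servo_tool(
  commands="0 0 0 58 0.5 50 0; 0 0 0 0 0 60 0; 0 0 0 0 0 60 0; 0 0 0 0 0 50 0; 0 0 0 0 0 20 0",
)

```text
time_s: 41.35
eef_pos: [0.4574, -0.011, 0.0161]
eef_rot: [-0.001, 1.0, -0.001, -0.003]
wrist_force: [0.3, 0.1, 0.1]
opening: -0.002
grasp_force: 0.0
```

Call:
servo_tool(
  commands="0 0 0 0 0 4 0; 0 0 0 0 0 2 0; 0 0 0 0 0 1 0; 0 0 0 0 0 0 0; 0 0 0 0 0 0 0",
)

```text
time_s: 41.98
eef_pos: [0.4601, -0.0115, 0.0133]
eef_rot: [0.0, 1.0, -0.001, 0.001]
wrist_force: [0.3, -0.1, 0.1]
opening: 0.002
grasp_force: 0.0
```

Call:
servo_tool(
  commands="0 0 0 11.5 0.5 4 0; 0 0 0 0 0 4 0; 0 0 0 0 0 2 0; 0 0 0 0 0 0 0; 0 0 0 0 0 0 0",
)

```text
time_s: 42.6
eef_pos: [0.4713, -0.0119, 0.0031]
eef_rot: [0.0, 1.0, -0.001, 0.0]
wrist_force: [-1.6, 0.2, 7.2]
opening: -0.001
grasp_force: 3.5
```

Call:
servo_tool(
  commands="0 0 0 0 0 0.5 0; 0 0 0 4 0.4 0 0; 0 0 0 6 0.5 0 0; 0 0 0 7 0.6 0 0; 0 0 0 7 0.6 0 0",
)

```text
time_s: 43.22
eef_pos: [0.4916, -0.0133, 0.0029]
eef_rot: [-0.001, 1.0, -0.0, -0.004]
wrist_force: [-17.9, 1.1, 30.6]
opening: -0.002
grasp_force: 15.3
```

Call:
servo_tool(
  commands="0 0 0 7 0.6 0 0; 0 0 0 0 0 0 0; 0 0 0 0 0 0 0",
)

```text
time_s: 43.6
eef_pos: [0.5007, -0.0143, 0.003]
eef_rot: [-0.0, 1.0, -0.0, -0.002]
wrist_force: [-9.4, 0.7, 20.7]
opening: 0.0
grasp_force: 9.9
```

```bash
cat >> h.py <<'E'
def tabtip(f):
    c=calibration('side');im=camera('side');cv2.imwrite('pics/'+f,im); return c,im
E
python3 - <<'E'
from h import *
print(get_obs()['eef_pos'],get_obs()['wrist_force'])
c,im=tabtip('s9.png'); t=camera('top');cv2.imwrite('pics/t9.png',t)
cv2.imwrite('pics/m9.png',np.hstack([cv2.resize(im[200:330,230:390],(480,390),interpolation=2),cv2.resize(t[170:300,255:355],(300,390),interpolation=2)]))
E
```

```text
[ 0.50073352 -0.01428045  0.00298676] [-9.38261975  0.72217346 20.72668559]
```

View pics/m9.png

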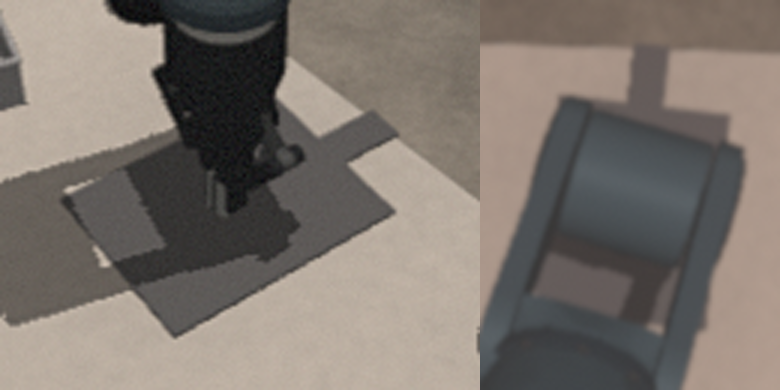

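The plate slides with the fingertips and the tab end is now at the bench edge. I'll ease the pressure and slide ~45 mm more.

Call:
servo_tool(
  commands="0 0 0 0 0 -0.8 0; 0 0 0 4 0.4 0 0; 0 0 0 5 0.4 0 0; 0 0 0 5 0.5 0 0; 0 0 0 5 0.5 0 0",
)

```text
time_s: 44.32
eef_pos: [0.5195, -0.0161, 0.003]
eef_rot: [-0.0, 1.0, -0.0, -0.002]
wrist_force: [-7.7, 0.7, 13.4]
opening: 0.001
grasp_force: 6.3
```

Call:
servo_tool(
  commands="0 0 0 5 0.5 0 0; 0 0 0 5 0.4 0 0; 0 0 0 5 0.5 0 0; 0 0 0 0 0 0 0; 0 0 0 0 0 0 0",
)

```text
time_s: 44.95
eef_pos: [0.5359, -0.0178, 0.003]
eef_rot: [-0.0, 1.0, -0.001, -0.0]
wrist_force: [-2.3, 0.1, 6.1]
opening: -0.003
grasp_force: 2.8
```

Call:
servo_tool(
  commands="0 0 0 4 0.3 0.3 0; 0 0 0 4 0.3 0 0; 0 0 0 3 0.3 0 0; 0 0 0 0 0 0 0; 0 0 0 0 0 0 0",
)

```text
time_s: 45.58
eef_pos: [0.546, -0.0185, 0.003]
eef_rot: [-0.0, 1.0, -0.0, -0.001]
wrist_force: [-5.5, 0.2, 12.3]
opening: -0.001
grasp_force: 6.2
```

Call:
servo_tool(
  commands="0 0 0 0 0 -30 0; 0 0 0 0 0 -50 0; 0 0 0 -40 0 -40 0.6; 0 0 0 -50 0 -30 0.6; 0 0 0 -30 0 -30 0.6",
)

```text
time_s: 46.2
eef_pos: [0.4248, -0.0182, 0.1828]
eef_rot: [-0.0, 1.0, -0.001, -0.001]
wrist_force: [0.6, 0.4, 0.3]
opening: 0.595
grasp_force: 0.0
```

Call:
servo_tool(
  commands="0 0 0 0 0 0 0.6; 0 0 0 0 0 0 0.6",
)

```text
time_s: 46.45
eef_pos: [0.4273, -0.0187, 0.1823]
eef_rot: [0.0, 1.0, -0.001, 0.0]
wrist_force: [-0.5, 0.4, 0.3]
opening: 0.599
grasp_force: 0.0
```

Run:
```python
from h import *
print(get_obs()['eef_pos'])
c,w=snap('wrist','w10.png'); s=camera('side');cv2.imwrite('pics/s10.png',s)
cv2.imwrite('pics/m10.png',np.hstack([w[0:300,150:550],s[180:330,220:420].repeat(2,0).repeat(2,1)]))
```

```text
[ 0.42734581 -0.01870716  0.1823003 ]
```

View pics/m10.png

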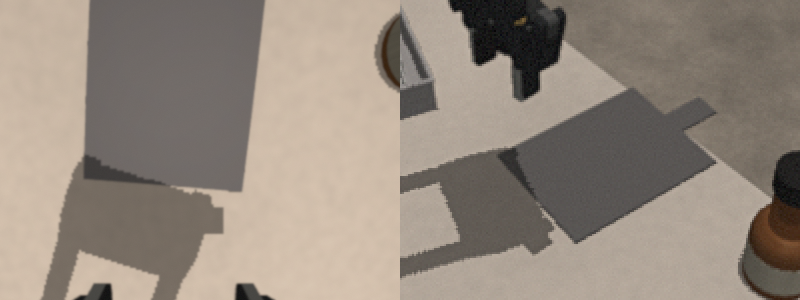

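The tab overhangs the edge by most of its length. In the side view the tab end is at about (367.5,228.5)-(378,236) and the plate corners at (335,224), (377.5,260), (307.5,301) and (276,254). I have now viewed 14 pictures, so from here I measure in code only.

Run:
```python
from h import *
c=calibration('side'); im=cv2.imread('pics/s10.png')
w=plane(c,[(335,224),(377.5,260),(307.5,301),(276,254),(372.7,232.2)],.003)[:,:2]
o=w[:4].mean(0);d=w[4]-o;e=w[0]+w[1]-w[2]-w[3]
print('side',o,np.arctan2(d[1],d[0]),np.hypot(*d),np.arctan2(e[1],e[0]),w[4])
# mask based (top view): plate dark grey
t=camera('top');k=calibration('top');cv2.imwrite('pics/t10.png',t)
print([proj(k,[x,y,.003])[0].round(1).tolist() for x,y in((.546,-.0185),(.664,-.029),(.686,-.031))])
kw=calibration('wrist'); g=cv2.cvtColor(cv2.imread('pics/w10.png'),cv2.COLOR_BGR2GRAY)
# wrist near corners seen: crop+150
q=plane(kw,[(150+85,178),(150+242,191)],.003)[:,:2]; f=q[1]-q[0]; print('wrist near corners',q,np.hypot(*f),'yaw',np.arctan2(f[0],-f[1]), 'origin',q.mean(0)+.09*np.array([-f[1],f[0]])/np.hypot(*f))
```

```text
side [ 0.55033191 -0.01729654] -0.08101834931740752 0.13381563606308028 -0.07545124116451743 [ 0.6837086 -0.0281262]
[[308.5, 222.5], [314.1, 175.1], [315.2, 166.3]]
wrist near corners [[ 0.46187797  0.05894608]
 [ 0.45010713 -0.08095176]] 0.1403921565064925 yaw -0.08394107466771496 origin [ 0.54567566 -0.01854866]
```

Call:
servo_tool(
  commands="0 0 0.085 0 0 0 0.6; 0 0 0 48 -2 0 0.6; 0 0 0 48 -2 0 0.6; 0 0 0 47 -2 0 0.6; 0 0 0 47 -2 0 0.6",
)

```text
time_s: 47.22
eef_pos: [0.6185, -0.0269, 0.1806]
eef_rot: [-0.0, 0.999, -0.043, -0.001]
wrist_force: [0.1, -0.0, 0.2]
opening: 0.601
grasp_force: 0.0
```

Call:
servo_tool(
  commands="0 0 0 47 -2 0 0.6; 0 0 0 0 0 50 0.6; 0 0 0 0 0 50 0.6; 0 0 0 0 0 0 0.6; 0 0 0 0 0 0 0.6",
)

```text
time_s: 47.85
eef_pos: [0.6649, -0.0292, 0.0835]
eef_rot: [0.0, 0.999, -0.043, 0.0]
wrist_force: [0.5, 0.2, 0.7]
opening: 0.6
grasp_force: 0.0
```

Run:
```python
from h import *
print(get_obs()['eef_pos'],deltas((.665,-.0287),-.021,-1.656))
c,w=snap('wrist','w11.png'); g=cv2.cvtColor(w,cv2.COLOR_BGR2GRAY)
p=proj(c,[.664,-.0285,.003])[0]; print(p,proj(c,[(.652,-.0275-.015,.003),(.652,-.0275+.015,.003),(.685,-.0305,.003)]).round(0).tolist())
for X in(.645,.652,.66,.68): 
    y0=-.0185-.085*(X-.546); a=proj(c,[(X,y0+d,.003) for d in np.arange(-.035,.036,.0025)]); print(X,[int(g[int(b),int(q)]) if 0<=b<480 else -1 for q,b in a])
```

```text
[ 0.66490101 -0.02918602  0.08348594] q6 1.44 turn wz -0.001 then dx 0.1 dy -0.5 dz 104.5 mm (tilt 0.001 -0.000)
[320.72587977 248.22387427] [[344.0, 264.0], [298.0, 268.0], [321.0, 216.0]]
0.645 [114, 114, 115, 116, 114, 114, 114, 113, 104, 78, 78, 78, 77, 79, 77, 77, 78, 78, 78, 77, 82, 115, 113, 114, 113, 114, 114, 112, 113]
0.652 [97, 102, 99, 100, 99, 101, 103, 100, 93, 78, 77, 78, 78, 77, 77, 78, 78, 77, 76, 77, 80, 101, 102, 101, 103, 103, 104, 105, 106]
0.66 [97, 100, 98, 98, 102, 101, 102, 103, 94, 77, 77, 78, 78, 77, 78, 78, 77, 78, 79, 76, 85, 103, 102, 101, 102, 104, 102, 103, 102]
0.68 [101, 107, 105, 109, 108, 106, 106, 107, 100, 78, 79, 79, 78, 78, 78, 78, 78, 78, 79, 79, 82, 102, 100, 98, 97, 100, 100, 95, 96]
```

The tab is centred between the fingers. Descend and grip.

Call:
servo_tool(
  commands="0 0 0 0 -1 40 0.6; 0 0 0 0 0 40 0.6; 0 0 0 0 0 24 0.6; 0 0 0 0 0 0 0.6; 0 0 0 0 0 0 0.35",
)

```text
time_s: 48.52
eef_pos: [0.6659, -0.0285, -0.0192]
eef_rot: [0.0, 0.999, -0.043, 0.002]
wrist_force: [-0.7, -0.6, 0.8]
opening: 0.394
grasp_force: 0.0
```

Call:
servo_tool(
  commands="0 0 0 0 0 0 0.2; 0 0 0 0 0 0 0.2; 0 0 0 0 0 0 0.2; 0 0 0 0 0 0 0.2",
)

```text
time_s: 49.02
eef_pos: [0.6661, -0.0285, -0.0192]
eef_rot: [0.0, 0.999, -0.043, 0.002]
wrist_force: [1.0, -0.4, 6.0]
opening: 0.33
grasp_force: 58.9
```

Call:
servo_tool(
  commands="0 0 0 0 0 -6 0.2; 0 0 0 0 0 -8 0.2; 0 0 0 0 0 -10 0.2; 0 0 0 0 0 0 0.2; 0 0 0 0 0 0 0.2",
)

```text
time_s: 49.65
eef_pos: [0.664, -0.0281, 0.0026]
eef_rot: [-0.0, 0.999, -0.043, -0.0]
wrist_force: [-0.2, 0.2, -1.3]
opening: 0.325
grasp_force: 59.1
```

Call:
servo_tool(
  commands="0 0 0 0 0 -20 0.2; 0 0 0 0 0 -30 0.2; 0 0 0 0 0 -30 0.2; 0 0 0 0 0 -20 0.2; 0 0 0 0 0 0 0.2",
)

```text
time_s: 50.28
eef_pos: [0.6656, -0.0284, 0.1053]
eef_rot: [0.0, 0.999, -0.043, 0.002]
wrist_force: [0.2, -0.2, -0.5]
opening: 0.328
grasp_force: 59.2
```

Call:
servo_tool(
  commands="0 0 0 0 0 0 0.2; 0 0 0 0 0 0 0.2",
)

```text
time_s: 50.52
eef_pos: [0.663, -0.0279, 0.1009]
eef_rot: [-0.0, 0.999, -0.043, -0.001]
wrist_force: [0.0, -0.1, -1.4]
opening: 0.331
grasp_force: 59.2
```

Run:
```python
from h import *
o=get_obs();print(o['eef_pos'],o['torque'],o['wrist_force'],o['opening'])
c,im=tabtip('s12.png')
# project plate corners at level hypothesis and droop hypotheses
from scipy.spatial.transform import Rotation as Ro
tp=o['eef_pos']+[0,0,.0207]; yaw=-.085
u=np.array([np.cos(yaw),np.sin(yaw)]);v=np.array([-u[1],u[0]])
g=cv2.GaussianBlur(cv2.cvtColor(im,cv2.COLOR_BGR2GRAY),(3,3),0).astype(int)
def P(a,b,dr): # a from origin along x, b along y
    xy=tp[:2]+(a-.1195)*u+b*v; return [*xy,tp[2]+(a-.1195)*np.sin(dr)]
# profile along plate's x beyond back edge a=-.09, at b=-.04 : gray
for b in(-.06,-.03):
    print(b,[int(g[int(y),int(x)]) for x,y in proj(c,[P(a,b,0) for a in np.arange(-.15,-.03,.004)])])
for a in(0,-.05):
    print('a',a,[int(g[int(y),int(x)]) for x,y in proj(c,[P(a,b,0) for b in np.arange(-.12,-.03,.004)])])
```

```text
[ 0.66301146 -0.02785361  0.1009116 ] [ 0.01609164 -0.15393111 -0.00879664] [ 0.03581755 -0.11343237 -1.40048242] 0.33120677323420167
-0.06 [93, 92, 92, 92, 93, 92, 92, 92, 94, 93, 93, 92, 92, 92, 80, 85, 87, 88, 88, 87, 87, 87, 88, 87, 88, 86, 87, 88, 87, 88]
-0.03 [93, 94, 94, 94, 93, 95, 93, 92, 92, 93, 93, 93, 94, 93, 76, 81, 87, 88, 87, 88, 87, 87, 88, 89, 87, 88, 88, 88, 88, 87]
a 0 [94, 93, 94, 94, 93, 93, 93, 92, 94, 93, 94, 86, 76, 86, 88, 87, 87, 87, 87, 88, 87, 87, 88]
a -0.05 [93, 92, 93, 92, 92, 92, 93, 91, 91, 91, 92, 84, 71, 88, 87, 86, 87, 88, 89, 88, 88, 88, 88]
```

The plate is held level, with its edges where a level pose predicts (−0.092, −0.073). Carrying it to the dish.

Call:
servo_tool(
  commands="0 0 0 -8 -13 -4 0.2; 0 0 0 -16 -25 -4 0.2; 0 0 0 -20 -32 0 0.2; 0 0 0 -22 -34 0 0.2; 0 0 0 -22 -34 0 0.2",
)

```text
time_s: 51.2
eef_pos: [0.587, 0.1188, 0.1107]
eef_rot: [-0.0, 0.999, -0.043, -0.0]
wrist_force: [0.7, -0.1, -1.6]
opening: 0.328
grasp_force: 59.2
```

Call:
servo_tool(
  commands="0 0 0 -22 -34 0 0.2; 0 0 0 -22 -34 0 0.2; 0 0 0 -22 -34 0 0.2; 0 0 0 -22 -34 0 0.2; 0 0 0 -22 -34 0 0.2",
)

```text
time_s: 51.82
eef_pos: [0.4917, 0.2975, 0.1108]
eef_rot: [-0.0, 0.999, -0.043, -0.0]
wrist_force: [0.6, 0.9, -2.7]
opening: 0.331
grasp_force: 59.2
```

Call:
servo_tool(
  commands="0 0 0 -20 -31 0 0.2; 0 0 0 -14 -25 0 0.2; 0 0 0 -7 -12 0 0.2; 0 0 0 0 0 0 0.2; 0 0 -0.05 0 0 0 0.2",
)

```text
time_s: 52.45
eef_pos: [0.4587, 0.3663, 0.1107]
eef_rot: [0.0, 1.0, -0.018, 0.0]
wrist_force: [-0.2, -0.6, -0.8]
opening: 0.33
grasp_force: 59.2
```

Call:
servo_tool(
  commands="0 0 -0.08 0 0 0 0.2; 0 0 -0.1 0 0 0 0.2; 0 0 -0.1 0 0 0 0.2; 0 0 -0.1 0 0 0 0.2; 0 0 -0.1 0 0 0 0.2",
)

```text
time_s: 53.08
eef_pos: [0.4591, 0.3658, 0.1106]
eef_rot: [0.0, 0.975, 0.221, -0.0]
wrist_force: [-0.5, -0.6, -0.9]
opening: 0.328
grasp_force: 59.2
```

Call:
servo_tool(
  commands="0 0 -0.1 0 0 0 0.2; 0 0 -0.1 0 0 0 0.2; 0 0 -0.1 0 0 0 0.2; 0 0 -0.1 0 0 0 0.2; 0 0 -0.1 0 0 0 0.2",
)

```text
time_s: 53.7
eef_pos: [0.4591, 0.3658, 0.1106]
eef_rot: [0.0, 0.89, 0.455, -0.0]
wrist_force: [1.0, 0.2, -0.5]
opening: 0.329
grasp_force: 59.2
```

Call:
servo_tool(
  commands="0 0 -0.1 0 0 0 0.2; 0 0 -0.1 0 0 0 0.2; 0 0 -0.08 0 0 0 0.2; 0 0 -0.05 0 0 0 0.2; 0 0 0 0 0 0 0.2",
)

```text
time_s: 54.32
eef_pos: [0.459, 0.366, 0.1106]
eef_rot: [0.0, 0.805, 0.594, -0.0]
wrist_force: [0.5, -1.2, -1.3]
opening: 0.329
grasp_force: 59.2
```

Run:
```python
from h import *
o=get_obs();print(o['eef_pos'],o['torque'],o['wrist_force'],o['opening'],o['q'][5])
print(deltas((.4581,.3676),.0258,-.301))
```

```text
[0.45895183 0.36602959 0.11061792] [ 0.13076539 -0.00773814 -0.0014046 ] [ 0.47218977 -1.18630577 -1.29708455] 0.3286934785051764 0.7703376613588362
q6 0.77 turn wz 0.002 then dx 1.2 dy -1.3 dz 84.8 mm (tilt -0.000 -0.000)
```

Call:
servo_tool(
  commands="0 0 0 1 -1 15 0.2; 0 0 0 0 0 25 0.2; 0 0 0 0 0 22 0.2; 0 0 0 0 0 12 0.2; 0 0 0 0 0 4 0.2",
)

```text
time_s: 54.95
eef_pos: [0.4571, 0.3679, 0.0315]
eef_rot: [-0.0, 0.804, 0.595, -0.001]
wrist_force: [0.2, -0.3, -1.3]
opening: 0.331
grasp_force: 59.2
```

Call:
servo_tool(
  commands="0 0 0 0 0 2 0.2; 0 0 0 0 0 0 0.2; 0 0 0 0 0 0 0.2",
)

```text
time_s: 55.32
eef_pos: [0.4582, 0.3686, 0.0314]
eef_rot: [0.0, 0.804, 0.595, 0.001]
wrist_force: [0.5, 0.4, -1.8]
opening: 0.333
grasp_force: 59.2
```

Call:
servo_tool(
  commands="0 0 0 0 0 2 0.2; 0 0 0 0 0 0 0.2; 0 0 0 0 0 0 0.2",
)

```text
time_s: 55.7
eef_pos: [0.4577, 0.3683, 0.0287]
eef_rot: [0.0, 0.804, 0.595, 0.0]
wrist_force: [-0.0, 0.0, 0.1]
opening: 0.326
grasp_force: 59.2
```

Call:
servo_tool(
  commands="0 0 0 0 0 1 0.2; 0 0 0 0 0 0 0.2; 0 0 0 0 0 0 0.2",
)

```text
time_s: 56.08
eef_pos: [0.4577, 0.3683, 0.0277]
eef_rot: [0.0, 0.804, 0.595, -0.0]
wrist_force: [0.2, -0.2, -0.4]
opening: 0.323
grasp_force: 59.2
```

Call:
servo_tool(
  commands="0 0 0 0 0 1 0.2; 0 0 0 0 0 0 0.2; 0 0 0 0 0 0 0.2",
)

```text
time_s: 56.45
eef_pos: [0.4577, 0.3683, 0.0267]
eef_rot: [-0.0, 0.804, 0.595, -0.0]
wrist_force: [-0.3, 0.3, -0.9]
opening: 0.329
grasp_force: 59.2
```

Run:
```python
from h import *
o=get_obs();print(o['eef_pos'],o['torque'],o['wrist_force'])
print(deltas((.4581,.3676),.0258,-.301))
```

```text
[0.45768139 0.36833181 0.02665852] [ 0.05465015 -0.02337848  0.05312375] [-0.25141207  0.29875896 -0.90933476]
q6 0.77 turn wz 0.004 then dx -0.6 dy 0.6 dz 0.9 mm (tilt -0.000 -0.000)
```

Call:
servo_tool(
  commands="0 0 0 0 0 1 0.2; 0 0 0 0 0 0.5 0.2; 0 0 0 0 0 0 0.2; 0 0 0 0 0 0 0.2",
)

```text
time_s: 56.95
eef_pos: [0.4578, 0.3684, 0.0255]
eef_rot: [0.0, 0.804, 0.595, 0.0]
wrist_force: [-1.5, -1.7, 5.1]
opening: 0.332
grasp_force: 59.6
```

Call:
servo_tool(
  commands="0 0 0 0 0 0 0.4; 0 0 0 0 0 0 0.5; 0 0 0 0 0 0 0.6; 0 0 0 0 0 0 0.6",
)

```text
time_s: 57.45
eef_pos: [0.4576, 0.3683, 0.025]
eef_rot: [-0.0, 0.804, 0.595, -0.0]
wrist_force: [0.1, -0.1, 0.0]
opening: 0.6
grasp_force: 0.0
```

Call:
servo_tool(
  commands="0 0 0 0 0 -20 0.6; 0 0 0 0 0 -40 0.6; 0 0 0 0 0 -60 0.6; 0 0 0 0 0 -60 0.6; 0 0 0 30 0 -50 0.6",
)

```text
time_s: 58.08
eef_pos: [0.4668, 0.3965, 0.2599]
eef_rot: [0.0, 0.804, 0.594, 0.002]
wrist_force: [1.3, 0.4, 0.9]
opening: 0.603
grasp_force: 0.0
```

Call:
servo_tool(
  commands="0 0 0 0 0 0 0.6; 0 0 0 0 0 0 0.6; 0 0 0 0 0 0 0.6",
)

```text
time_s: 58.45
eef_pos: [0.4655, 0.3961, 0.2535]
eef_rot: [-0.0, 0.804, 0.595, -0.002]
wrist_force: [-0.2, -0.4, 0.1]
opening: 0.603
grasp_force: 0.0
```

Run:
```python
from h import *
o=get_obs();print(o['eef_pos'],o['wrist_force'])
c,w=snap('wrist','w13.png')
cs,s=tabtip('s13.png'); t=camera('top');cv2.imwrite('pics/t13.png',t)
y=1.27;u=np.array([np.cos(y),np.sin(y)]);v=np.array([-u[1],u[0]]);o=np.array([.4227,.2535])
for n,k,im in(('side',cs,s),('wrist',c,w),('top',calibration('top'),t)):
    g=cv2.GaussianBlur(cv2.cvtColor(im,cv2.COLOR_BGR2GRAY),(3,3),0).astype(int)
    A=np.arange(.070,.112,.003);B=np.arange(.051,.093,.003)
    def pr(pts):
        return [int(g[int(b),int(a)]) if 0<=b<480 and 0<=a<640 else -1 for a,b in proj(k,[[*p,.048] for p in pts])]
    for q in(-.04,.04):
        print(n,'+u b%.2f'%q,pr([o+a*u+q*v for a in A]));print(n,'-u b%.2f'%q,pr([o-a*u+q*v for a in A]))
        print(n,'+v a%.2f'%q,pr([o+q*u+b*v for b in B]));print(n,'-v a%.2f'%q,pr([o+q*u-b*v for b in B]))
```

```text
[0.46548328 0.39614242 0.25349951] [-0.17152108 -0.4129309   0.10016988]
side +u b-0.04 [79, 79, 79, 80, 86, 86, 94, 91, 91, 86, 84, 85, 85, 85]
side -u b-0.04 [80, 79, 79, 79, 80, 81, 76, 66, 65, 70, 71, 71, 71, 71]
side +v a-0.04 [80, 80, 79, 79, 80, 80, 79, 99, 156, 156, 155, 155, 155, 140]
side -v a-0.04 [81, 80, 80, 80, 79, 78, 100, 130, 158, 162, 163, 163, 160, 160]
side +u b0.04 [72, 51, 46, 46, 44, 52, 69, 69, 84, 88, 88, 88, 88, 87]
side -u b0.04 [80, 79, 79, 80, 80, 78, 77, 67, 62, 68, 70, 70, 71, 71]
side +v a0.04 [79, 79, 80, 79, 78, 73, 107, 138, 155, 155, 156, 155, 156, 156]
side -v a0.04 [79, 80, 79, 79, 79, 78, 101, 133, 154, 157, 156, 156, 155, 157]
wrist +u b-0.04 [118, 118, 118, 118, 118, 118, 103, 83, 83, 105, 127, 128, 183, 215]
wrist -u b-0.04 [28, 27, 27, 27, 27, 28, 28, 27, 27, 27, 28, 28, 28, 28]
wrist +v a-0.04 [113, 113, 112, 112, 112, 113, 116, 184, 211, 212, 214, 205, 86, 28]
wrist -v a-0.04 [113, 113, 113, 113, 113, 113, 128, 208, 216, 216, 210, 156, 35, 28]
wrist +u b0.04 [95, 71, 68, 68, 68, 68, 68, 80, 84, 92, 122, 125, 126, 128]
wrist -u b0.04 [28, 29, 28, 27, 26, 28, 28, 28, 27, 27, 27, 28, 28, 28]
wrist +v a0.04 [116, 115, 115, 115, 113, 58, 23, 23, 23, 24, 23, 27, 41, 79]
wrist -v a0.04 [116, 116, 116, 114, 71, 31, 25, 24, 23, 24, 24, 40, 77, 81]
top +u b-0.04 [87, 87, 87, 87, 87, 91, 120, 140, 146, 147, 147, 146, 146, 146]
top -u b-0.04 [92, 92, 92, 92, 92, 92, 95, 106, 133, 147, 151, 151, 150, 151]
top +v a-0.04 [89, 89, 89, 88, 89, 89, 92, 103, 126, 145, 147, 147, 147, 147]
top -v a-0.04 [90, 90, 91, 91, 95, 105, 121, 143, 151, 151, 151, 151, 151, 153]
top +u b0.04 [75, 67, 65, 61, 59, 63, 77, 97, 117, 140, 142, 144, 144, 144]
top -u b0.04 [91, 91, 91, 91, 91, 91, 91, 106, 131, 143, 147, 147, 148, 149]
top +v a0.04 [86, 86, 86, 86, 86, 84, 82, 82, 82, 88, 89, 89, 89, 89]
top -v a0.04 [88, 88, 88, 89, 92, 103, 127, 141, 148, 151, 151, 152, 152, 152]
```

Run:
```python
from h import *
c=calibration('side');s=cv2.imread('pics/s13.png');s8=cv2.imread('pics/s8.png');s0=cv2.imread('pics/side0.png')
for n,p,ref in(('stopper',(.572,-.2295,.13),s8),('reel',(.595,.35,.03),s0),('cleaner',(.595,.195,.03),s0)):
    x,y=proj(c,p)[0].astype(int); m=cv2.minMaxLoc(cv2.matchTemplate(s[y-35:y+35,x-35:x+35],ref[y-20:y+20,x-20:x+20],5)); print(n,m[1],np.array(m[3])-15)
o=get_obs();print(o['time_s'],o['wrist_force'])
```

```text
stopper 0.9943850040435791 [0 0]
reel 0.9835982322692871 [0 0]
cleaner 0.9971354007720947 [0 0]
58.6 [-0.16476381  0.08485253 -0.50612455]
```

```bash
python3 -c "from bench import *; print(hand_in())"
```

```text
the job is handed in; nothing more can be done
None
```

The job is handed in: all four heatsinks are in the dish, the cover lies flat and square over it, the stopper is fully home, and the solder reel and tip cleaner have not moved.

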